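# Set out the first-off riveted terminal blocks for inspection

### The job

Set out the first-offs from the riveting press for the inspector: pick out the four terminal blocks that have a brass contact in every channel and lay each one, contacts up and lengthwise, in the middle of the grey pad of the blue tray whose fixed sample block has the same number of channels. Set them down without dropping any, and leave the two unfinished blocks where they lie.

Things in the scene. Friction and masses are not known exactly. Their poses are not given: they have to be found in the camera images.
- block2: Finished two-channel black plastic terminal block, a brass contact strip riveted in every one of its two channels; 34 mm long, 26 mm wide, 24 mm high: a solid base 18 mm high with thin cross fins 6 mm high above it, flat parallel long sides to grip. Loose, lying on the bench with its channels up. Origin at the centre of its underside; x along its length, y across, z up. About 22 g.
- block3: Finished three-channel black plastic terminal block, a brass contact strip riveted in every one of its three channels; 50 mm long, 26 mm wide, 24 mm high: a solid base 18 mm high with thin cross fins 6 mm high above it, flat parallel long sides to grip. Loose, lying on the bench with its channels up. Origin at the centre of its underside; x along its length, y across, z up. About 33 g.
- block4: Finished four-channel black plastic terminal block, a brass contact strip riveted in every one of its four channels; 66 mm long, 26 mm wide, 24 mm high: a solid base 18 mm high with thin cross fins 6 mm high above it, flat parallel long sides to grip. Loose, lying on the bench with its channels up. Origin at the centre of its underside; x along its length, y across, z up. About 44 g.
- block5: Finished five-channel black plastic terminal block, a brass contact strip riveted in every one of its five channels; 82 mm long, 26 mm wide, 24 mm high: a solid base 18 mm high with thin cross fins 6 mm high above it, flat parallel long sides to grip. Loose, lying on the bench with its channels up. Origin at the centre of its underside; x along its length, y across, z up. About 55 g.
- unfinished3: Unfinished three-channel black terminal block: two channels have brass contacts, one end channel is empty (black); 50 mm long, 26 mm wide, 24 mm high: a solid base 18 mm high with thin cross fins 6 mm high above it, flat parallel long sides to grip. Loose, lying on the bench with its channels up. Origin at the centre of its underside; x along its length, y across, z up. To be left where it lies.
- unfinished4: Unfinished four-channel black terminal block: all channels empty (black, no brass); 66 mm long, 26 mm wide, 24 mm high: a solid base 18 mm high with thin cross fins 6 mm high above it, flat parallel long sides to grip. Loose, lying on the bench with its channels up. Origin at the centre of its underside; x along its length, y across, z up. To be left where it lies.
- tray2: Blue tray for two-channel blocks, fixed: 118 x 118 mm, lip 3 mm thick, 10 mm high. In its middle a grey pad 44 (x) x 100 mm (y), top 4 mm up. Beyond the lip on a white card, a fixed two-channel sample block (34 mm along y, 26 mm wide), centre 78.5 mm from the pad's, top 28 mm high. Origin under the pad's middle at bench height; x to the sample, away from the robot, y along the pad, z up.
- tray3: Blue tray for three-channel blocks, fixed: 118 x 118 mm, lip 3 mm thick, 10 mm high. In its middle a grey pad 44 (x) x 100 mm (y), top 4 mm up. Beyond the lip on a white card, a fixed three-channel sample block (50 mm along y, 26 mm wide), centre 78.5 mm from the pad's, top 28 mm high. Origin under the pad's middle at bench height; x to the sample, away from the robot, y along the pad, z up.
- tray4: Blue tray for four-channel blocks, fixed: 118 x 118 mm, lip 3 mm thick, 10 mm high. In its middle a grey pad 44 (x) x 100 mm (y), top 4 mm up. Beyond the lip on a white card, a fixed four-channel sample block (66 mm along y, 26 mm wide), centre 78.5 mm from the pad's, top 28 mm high. Origin under the pad's middle at bench height; x to the sample, away from the robot, y along the pad, z up.
- tray5: Blue tray for five-channel blocks, fixed: 118 x 118 mm, lip 3 mm thick, 10 mm high. In its middle a grey pad 44 (x) x 100 mm (y), top 4 mm up. Beyond the lip on a white card, a fixed five-channel sample block (82 mm along y, 26 mm wide), centre 78.5 mm from the pad's, top 28 mm high. Origin under the pad's middle at bench height; x to the sample, away from the robot, y along the pad, z up.

How it is judged:
At the end, for the whole second after the job is handed in: Each finished block lies flat, contacts up, on the pad of the tray with its number of channels: centre within 15 mm of the pad's middle along both tray axes, length within 0.25 rad of the pad's, tilt under 0.15 rad, released and at rest; the unfinished blocks are within 15 mm of their starts (x of block2 in the frame of tray2 between -0.015 and 0.015 m and y of block2 in the frame of tray2 between -0.015 and 0.015 m and z of block2 in the frame of tray2 between 0.001 and 0.008 m and angle between each of block2, block3, block4, block5's own z axis and vertical below 0.15 rad and angle between the x axis of block2 and the y axis of tray2, either way round below 0.25 rad and linear speed of each of block2, block3, block4, block5 below 0.02 m/s and angular speed of each of block2, block3, block4, block5 below 0.2 rad/s and contact force between the fingers and block2 below 0.05 N and x of block3 in the frame of tray3 between -0.015 and 0.015 m and y of block3 in the frame of tray3 between -0.015 and 0.015 m and z of block3 in the frame of tray3 between 0.001 and 0.008 m and angle between the x axis of block3 and the y axis of tray3, either way round below 0.25 rad and contact force between the fingers and block3 below 0.05 N and x of block4 in the frame of tray4 between -0.015 and 0.015 m and y of block4 in the frame of tray4 between -0.015 and 0.015 m and z of block4 in the frame of tray4 between 0.001 and 0.008 m and angle between the x axis of block4 and the y axis of tray4, either way round below 0.25 rad and contact force between the fingers and block4 below 0.05 N and x of block5 in the frame of tray5 between -0.015 and 0.015 m and y of block5 in the frame of tray5 between -0.015 and 0.015 m and z of block5 in the frame of tray5 between 0.001 and 0.008 m and angle between the x axis of block5 and the y axis of tray5, either way round below 0.25 rad and contact force between the fingers and block5 below 0.05 N and distance of each of unfinished3, unfinished4 from where it was at the start of the episode below 0.015 m); the robot touches nothing.
It fails at once if a finished block is dropped or thrown (faster than 0.8 m/s while the fingers do not touch it) ((linear speed of block2 above 0.8 m/s and contact force between the fingers and block2 below 0.02 N) or (linear speed of block3 above 0.8 m/s and contact force between the fingers and block3 below 0.02 N) or (linear speed of block4 above 0.8 m/s and contact force between the fingers and block4 below 0.02 N) or (linear speed of block5 above 0.8 m/s and contact force between the fingers and block5 below 0.02 N)).
It fails at once if an unfinished block is moved by more than 15 mm (distance of any of unfinished3, unfinished4 from where it was at the start of the episode above 0.015 m).
It also fails if it takes over 99 s, if anything falls off the work surface, if the arm or the gripper's body presses on something with over 40 N, if the wrist force passes 120 N, or if a joint passes its speed limit or range.

### The arm

A 7-joint arm with a two-finger parallel gripper is mounted at the origin on the work surface. World frame = base frame: x ahead of the robot, y to its left, z up, the work surface at z = 0. Lengths are in m, angles in rad, forces in N, time in s.
With the tool pointing down it reaches from about 0.4 to 0.925 m from the base axis. Payload 5.6 kg.
Tool frame: the origin (TCP) lies at the very end of the fingers, on their centre line; the grasp point (between the pads) lies manip.hold_point_z behind it (manip.hold_point_z is the distance from the TCP to the grasp point, in m); z points along the fingers, y is the line along which they close (so a half turn about z gives the same grasp; the last joint's range is limited). The gripper opens to 85 mm and grips with 20 to 120 N. Pads are 22 mm wide; open, the fingers measure 114 mm over their backs; the gripper's body (76 mm by 85 mm) begins 54 mm behind the grasp point. The pads swing forward as they close: fully open they stand 13 mm farther back than shut.
Start: joints at [-1.227, 0.468, -0.012, 1.603, 0.006, 1.071, -0.056], TCP at [0.245, 0.602, 0.231] pointing down, gripper open.
Joint ranges: [-2.53, 2.53], [-0.31, 2.02], [-1.57, 1.55], [0.28, 2.44], [-1.29, 4.43], [0.15, 1.84], [-2.92, 2.92]. Speed limits (rad/s): [2.57, 2.57, 3.14, 3.14, 3.14, 3.14, 3.14].

### API

Orientations are given as a rotation vector (axis times angle).
In Python, from workcell import manip gives the robot as it stands.
- The arm moves only by the tool apply_moves, never from a script. Its argument "motion" is a list of rows, each an object of numbers: "dx", "dy", "dz": the shift along the tool's x, y, z each as a share of 0.075 m, from -1 to 1; "rx", "ry", "rz": the turn, a rotation vector about the tool's x, y, z each as a share of 0.1 rad, from -1 to 1; "grip": the closure, from 0 (fully open) to 1 (shut). A call has 1 to 5 rows; each row shifts and turns the commanded pose from where the row before left it, along the tool's axes as they then stand; what a row does not reach is not made up. A row lasts 1/12 s, in which the tool goes at most 41.7 mm and 7.16 degrees, less where a joint would pass 70% of its speed; a pose out of reach is approached as far as the arm can. A call with a number of a shift or a turn outside -1 to 1 is refused whole. A call with a gripper value outside its range is refused whole. The fingers move at their own pace and stop on an object; "newtons" is the grip in N (left out, the last holds). Time passes only in rows, so rows that do not move let the fingers close. It gives the time, the measured TCP pose, the force, the opening and the grip force at its end, in the units of the state.
- manip.sense(): the state, without advancing time (a new reading comes with each control period).
- manip.camera(name): name is "scene" or "top"; returns the picture (384x512x3 uint8, blue, green, red); there is no depth.
- manip.calibration(name): a dict with "fx", "fy", "cx", "cy" (pixels), "pose" (4x4, takes a point from camera to world coordinates). Camera axes: x right, y down, z forward; pixel columns grow to the right and rows downward; lengths in m; the calibration is good to about 2 mm. A picture is of the moment at which its call begins. calibration takes no time and is no camera call.
- manip.sign_off(): hands the job in; it is judged then, once.
The state is a dict: "time_s": time; "joint_positions": joint angles; "joint_vel": joint speeds; "joint_efforts": joint torques, N m; "tool_pos": TCP position; "tool_rot": TCP orientation; "force": force on the tool from outside, world axes, zero at the start; "moment": the same for the moment, N m; "opening": opening from 0.0 (shut) to 1.0 (fully open); "finger_force": force on a finger pad.
Only numpy, scipy, OpenCV 4.12 (cv2) and the standard library are available. Lean on these libraries where they do the work, as an engineer would, in place of code of your own. Each camera call takes 0.05 s, during which the arm holds its last target. There are 200 camera calls.

## Working session

There is one attempt and no reset: what is moved stays moved. The work goes in short steps, Python scripts to look and compute and a tool call to move; the robot and the scene stay as the last step left them, time stands still between calls to the robot, and variables do not carry over. Pictures are saved under pics/ and viewed, at most 14 in all, crops included, and the job is handed in when it is done.

Besides the shell and the picture viewer there is one more tool, called after "Emit:" by a JSON object that holds its "fn" and its "kwargs", one argument or row to a line. apply_moves: Moves the arm, as the interface text tells. Its arguments: {"type":"object","properties":{"motion":{"type":"array","items":{"type":"object","properties":{"dx":{"type":"number","minimum":-1,"maximum":1},"dy":{"type":"number","minimum":-1,"maximum":1},"dz":{"type":"number","minimum":-1,"maximum":1},"rx":{"type":"number","minimum":-1,"maximum":1},"ry":{"type":"number","minimum":-1,"maximum":1},"rz":{"type":"number","minimum":-1,"maximum":1},"grip":{"type":"number"}}}},"newtons":{"type":"number"}},"required":["motion"]}

```bash
mkdir -p pics; ls
python3 - <<'E'
from workcell import manip
import cv2,numpy as np
np.set_printoptions(precision=4,suppress=True)
for n in("scene","top"):
    cv2.imwrite(f"pics/{n}0.png",manip.camera(n)); c=manip.calibration(n); print(n,c["fx"],c["fy"],c["cx"],c["cy"]);print(c["pose"])
print(manip.hold_point_z,manip.sense())
E
```

```text
pics
scene 475.56501619557605 475.56501619557605 264.0616946369754 198.07885690899465
[[-0.4372  0.6744 -0.595   1.2748]
 [ 0.8994  0.3265 -0.2907  0.3457]
 [-0.0017 -0.6622 -0.7493  0.9362]
 [ 0.      0.      0.      1.    ]]
top 467.91903349396796 467.91903349396796 255.26085669108696 190.57789384302117
[[-0.0072 -0.9831  0.1827  0.3239]
 [-1.      0.0079  0.0029 -0.0169]
 [-0.0043 -0.1827 -0.9832  1.2831]
 [ 0.      0.      0.      1.    ]]
0.0187 {'time_s': 0.1, 'joint_positions': array([-1.227 ,  0.4683, -0.0116,  1.6035,  0.006 ,  1.0714, -0.0563]), 'joint_vel': array([ 0.0005, -0.002 , -0.0016, -0.0035,  0.0008,  0.0003,  0.0026]), 'joint_efforts': array([  0.0008, -53.352 ,   0.0214, -25.1962,   0.0114,   0.0044,
        -0.    ]), 'tool_pos': array([0.2451, 0.6015, 0.2304]), 'tool_rot': array([-0.6039, -3.0828,  0.0025]), 'force': array([-0.4599, -0.5187,  0.1534]), 'moment': array([ 0.0576, -0.044 ,  0.0168]), 'finger_force': 0.0, 'opening': 0.9999571468585002}
```

View pics/top0.png

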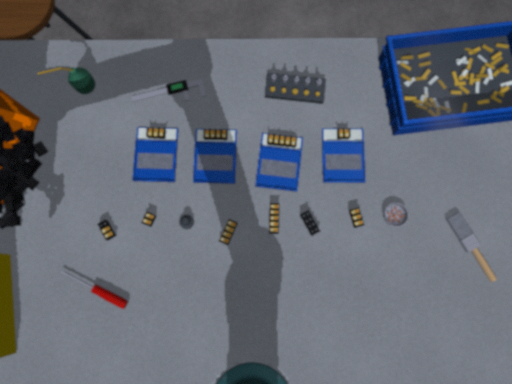

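View pics/scene0.png

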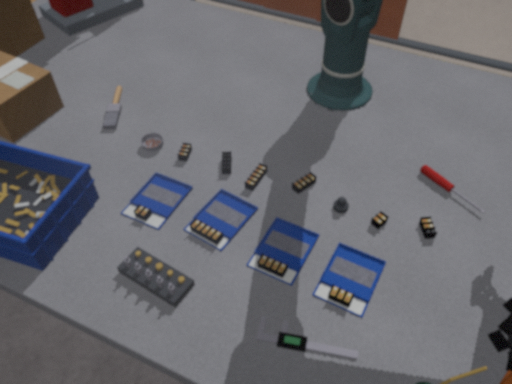

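The top view shows trays 3, 4, 5 and 2 from left to right at (156,155), (216,157), (280,162) and (343,155). The blocks are at (107,230), (149,218), (228,232), (274,217), (310,222, black) and (356,216). I'll zoom in to count channels.

Run:
```python
import cv2,numpy as np
a=cv2.imread("pics/top0.png");b=cv2.imread("pics/scene0.png")
A=cv2.resize(a[120:250,90:375],(798,364),interpolation=cv2.INTER_CUBIC)
cv2.imwrite("pics/ct.png",A)
B=cv2.resize(b[130:320,110:450],None,fx=2.35,fy=2.35,interpolation=cv2.INTER_CUBIC)
cv2.imwrite("pics/cs.png",B)
```

```text
(no output)
```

View pics/ct.png

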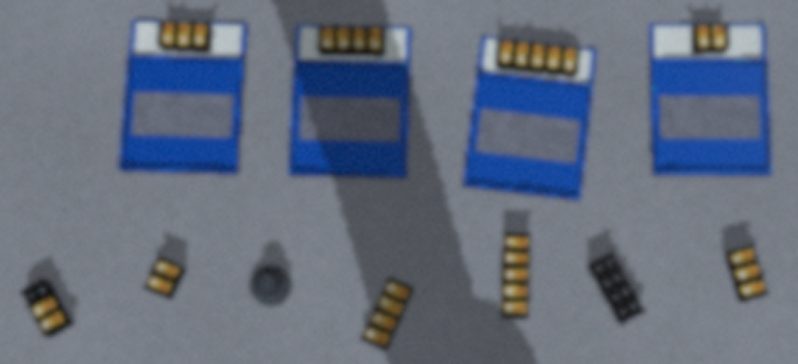

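View pics/cs.png

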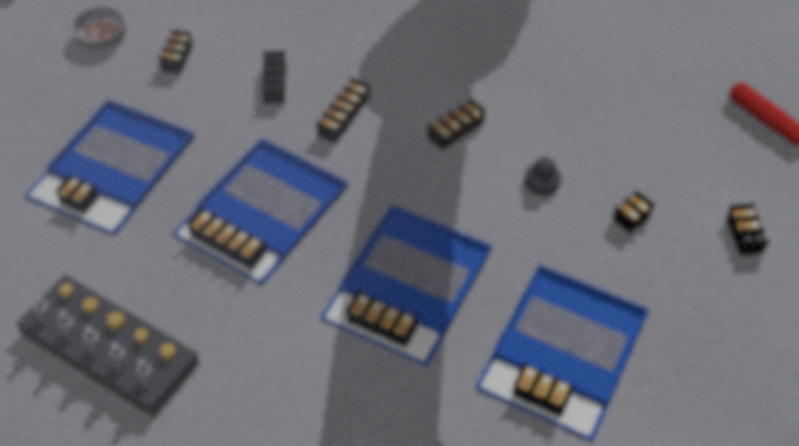

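Trays left to right in the crop are 3, 4, 5 and 2. Blocks left to right: unfinished3 (44,307), block2 (165,277), a loose knob (270,284), block4 (388,313), block5 (515,275), unfinished4 (615,288), block3 (745,272). Next I'll measure them in both views by rectifying onto planes.

```bash
cat > h.py <<'E'
import cv2,numpy as np
from workcell import manip
np.set_printoptions(precision=4,suppress=True)
S=2000. # px/m ; rectified image: col=(y1-y)*S, row=(x1-x)*S  (x up, y left)
X1,Y1,W,H=0.95,0.50,1900,1200
def P(n):
    c=manip.calibration(n);K=np.array([[c["fx"],0,c["cx"]],[0,c["fy"],c["cy"]],[0,0,1]])
    T=np.linalg.inv(c["pose"]);return K@T[:3]
def rect(n,img,z):
    p=P(n);Hm=np.c_[p[:,0],p[:,1],p[:,2]*z+p[:,3]]      # plane (x,y,1)->px
    A=np.array([[0,-1/S,X1],[-1/S,0,Y1],[0,0,1]])
    return cv2.warpPerspective(img,Hm@A,(W,H),flags=cv2.INTER_LINEAR|cv2.WARP_INVERSE_MAP)
def w(p):return np.array([X1-p[1]/S,Y1-p[0]/S])
def pix(n,p):
    q=P(n)@np.r_[p,1];return q[:2]/q[2]
def tri(p1,n1,p2,n2):
    A=[]
    for n,u in((n1,p1),(n2,p2)):
        M=P(n);A+= [u[0]*M[2]-M[0],u[1]*M[2]-M[1]]
    A=np.array(A);x=np.linalg.lstsq(A[:,:3],-A[:,3],rcond=None)[0];return x
def brass(r):
    h=cv2.cvtColor(r,cv2.COLOR_BGR2HSV)
    m=((h[...,0]>8)&(h[...,0]<32)&(h[...,1]>75)&(h[...,2]>60)).astype(np.uint8)
    return m
def blobs(m,close,amin):
    m=cv2.morphologyEx(m,cv2.MORPH_CLOSE,np.ones((close,close),np.uint8))
    c,_=cv2.findContours(m,cv2.RETR_EXTERNAL,cv2.CHAIN_APPROX_NONE)
    return [k for k in c if cv2.contourArea(k)>amin]
def ang(c):   # world angle of long axis
    (x,y),(a,b),t=cv2.minAreaRect(c);t=np.deg2rad(t)
    d=np.array([np.cos(t),np.sin(t)]) if a>b else np.array([-np.sin(t),np.cos(t)])
    an=np.arctan2(-d[0],-d[1])  # world (dx,dy)=(-row,-col)
    return (x,y),max(a,b)/S*1e3,min(a,b)/S*1e3,(an+np.pi/2)%np.pi-np.pi/2
E
python3 - <<'E'
from h import *
im={n:cv2.imread(f"pics/{n}0.png") for n in("top","scene")}
for z,kind in((.022,"brass"),(.004,"pad")):
    print(kind)
    for n in im:
        r=rect(n,im[n],z);cv2.imwrite(f"pics/r_{n}_{kind}.png",r)
        if kind=="brass": cs=blobs(brass(r),15,300)
        else:
            h=cv2.cvtColor(r,cv2.COLOR_BGR2HSV)
            m=((h[...,0]>100)&(h[...,0]<130)&(h[...,1]>140)).astype(np.uint8)
            c,hi=cv2.findContours(m,cv2.RETR_CCOMP,cv2.CHAIN_APPROX_NONE)
            cs=[k for k,q in zip(c,hi[0]) if cv2.contourArea(k)>5000]
        for k in sorted(cs,key=lambda k:k[0,0,0]):
            c,a,b,t=ang(k);p=w(c)
            if .4<p[0]<.9 and abs(p[1])<.4: print(n,p,"L %.1f W %.1f ang %.3f"%(a,b,t),'area mm2 %.0f'%(cv2.contourArea(k)/S/S*1e6))
E
```

```text
brass
top [0.4494 0.3875] L 32.1 W 24.4 ang 0.507 area mm2 607
top [0.7279 0.2659] L 46.7 W 25.4 ang 1.522 area mm2 1092
top [0.4834 0.2772] L 30.2 W 23.7 ang -0.415 area mm2 578
top [0.7221 0.0986] L 61.1 W 23.6 ang 1.555 area mm2 1234
top [0.4466 0.0605] L 61.4 W 22.6 ang -0.412 area mm2 1133
top [ 0.7025 -0.0877] L 76.8 W 26.3 ang 1.435 area mm2 1820
top [ 0.854 -0.064] L 19.0 W 16.0 ang 0.000 area mm2 243
top [ 0.4831 -0.0635] L 78.5 W 22.4 ang -0.053 area mm2 1392
top [ 0.8505 -0.0958] L 18.0 W 14.5 ang 0.000 area mm2 203
top [ 0.8464 -0.1276] L 19.8 W 19.4 ang -0.785 area mm2 303
top [ 0.8426 -0.1594] L 18.4 W 17.3 ang -0.785 area mm2 244
top [ 0.8386 -0.1911] L 16.4 W 15.1 ang -0.588 area mm2 191
top [ 0.721 -0.261] L 30.0 W 25.0 ang -1.571 area mm2 682
top [ 0.4836 -0.2865] L 46.3 W 24.9 ang 0.259 area mm2 1028
scene [0.4495 0.382 ] L 32.2 W 19.1 ang 0.519 area mm2 473
scene [0.7288 0.2631] L 46.1 W 22.6 ang 1.515 area mm2 858
scene [0.4836 0.278 ] L 32.2 W 24.4 ang -0.381 area mm2 602
scene [0.7224 0.0949] L 62.0 W 21.8 ang 1.539 area mm2 1053
scene [0.4475 0.0611] L 60.0 W 
[... 874 characters left out ...]
ea mm2 13411
top [ 0.6254 -0.0778] L 103.0 W 46.9 ang 1.443 area mm2 4653
top [ 0.644  -0.2604] L 118.9 W 116.8 ang -0.009 area mm2 13512
top [ 0.6431 -0.2604] L 103.6 W 46.8 ang 1.559 area mm2 4672
scene [0.6471 0.2657] L 118.1 W 114.7 ang -0.036 area mm2 12938
scene [0.6475 0.2658] L 105.8 W 51.2 ang 1.533 area mm2 5185
scene [0.6413 0.0971] L 118.6 W 115.1 ang -0.036 area mm2 12742
scene [0.6422 0.0965] L 107.5 W 52.3 ang 1.544 area mm2 5312
scene [ 0.5898 -0.0772] L 113.4 W 48.0 ang 1.416 area mm2 3221
scene [ 0.6561 -0.0864] L 113.7 W 48.7 ang 1.450 area mm2 3019
scene [ 0.6017 -0.2649] L 112.7 W 32.3 ang 1.503 area mm2 2747
scene [ 0.6813 -0.2663] L 112.2 W 32.2 ang 1.538 area mm2 2955
```

Both views agree within about 4 mm in plan. I'll triangulate heights as a check and make a move planner.

```bash
cat > plan.py <<'E'
import sys,json
from h import *
from scipy.spatial.transform import Rotation as R
def plan(x,y,z,yaw,maxstep=.036,grip=None):
    s=manip.sense();p=s["tool_pos"];r0=R.from_rotvec(s["tool_rot"])
    best=None
    for a in(yaw,yaw+np.pi):   # tool y at world angle a, z down
        ty=np.array([np.cos(a),np.sin(a),0]);tz=np.array([0,0,-1.]);r=R.from_matrix(np.c_[np.cross(ty,tz),ty,tz])
        v=(r0.inv()*r).as_rotvec()
        if best is None or np.linalg.norm(v)<np.linalg.norm(best):best=v
    d=np.array([x,y,z])-p;n=int(np.ceil(max(np.linalg.norm(d)/maxstep,np.linalg.norm(best)/.1,1)))
    rows=[];rc=r0;pc=p.copy()
    for i in range(n):
        l=rc.inv().apply(p+d*(i+1)/n-pc)/.075;q=np.round(np.r_[l,best/n/.1],3)
        rows.append({k:float(u) for k,u in zip(("dx","dy","dz","rx","ry","rz"),q) if abs(u)>.004})
        if grip is not None: rows[-1]["grip"]=grip
        pc=pc+rc.apply(q[:3]*.075);rc=rc*R.from_rotvec(q[3:]*.1)
    print("pos",p,"open %.3f t %.2f j7 %.2f"%(s["opening"],s["time_s"],s["joint_positions"][6]),"n",n)
    for i in range(0,n,5):print(json.dumps(rows[i:i+5]))
if __name__=="__main__":
    a=[float(v) for v in sys.argv[1:]];plan(*a[:4],*(a[4:5] or [.036]))
E
python3 - <<'E'
from h import *
t={'b2':((.4834,.2772),(.4836,.2780),.022),'b4':((.4466,.0605),(.4475,.0611),.022),'b5':((.4831,-.0635),(.4827,-.0697),.022),'b3':((.4836,-.2865),(.4843,-.2958),.022),
'p3':((.6501,.2695),(.6475,.2658),.004),'p4':((.6445,.1010),(.6422,.0965),.004)}
for k,(a,b,z) in t.items():print(k,tri(pix("top",[*a,z]),"top",pix("scene",[*b,z]),"scene"))
E
python3 plan.py .4835 .2775 .10 1.17
```

```text
b2 [0.4834 0.2777 0.0215]
b4 [0.4467 0.0607 0.021 ]
b5 [ 0.4839 -0.066   0.0244]
b3 [ 0.4854 -0.2899  0.0244]
p3 [0.6495 0.2673 0.0079]
p4 [0.6442 0.0991 0.0078]
pos [0.2451 0.6015 0.2304] open 1.000 t 0.10 j7 -0.06 n 12
[{"dx": -0.381, "dy": -0.233, "dz": 0.145, "rz": 0.012}, {"dx": -0.382, "dy": -0.233, "dz": 0.146, "rz": 0.012}, {"dx": -0.381, "dy": -0.232, "dz": 0.145, "rz": 0.012}, {"dx": -0.382, "dy": -0.232, "dz": 0.145, "rz": 0.012}, {"dx": -0.383, "dy": -0.232, "dz": 0.145, "rz": 0.012}]
[{"dx": -0.382, "dy": -0.23, "dz": 0.146, "rz": 0.012}, {"dx": -0.383, "dy": -0.231, "dz": 0.145, "rz": 0.012}, {"dx": -0.383, "dy": -0.23, "dz": 0.145, "rz": 0.012}, {"dx": -0.383, "dy": -0.23, "dz": 0.145, "rz": 0.012}, {"dx": -0.384, "dy": -0.229, "dz": 0.145, "rz": 0.012}]
[{"dx": -0.384, "dy": -0.229, "dz": 0.145, "rz": 0.012}, {"dx": -0.384, "dy": -0.228, "dz": 0.145, "rz": 0.012}]
```

Heights come out at 21–24 mm for the brass and about 8 mm for the pads. That fits the stated sizes within the calibration error, so I'll move to block2.

Emit:
{"fn": "apply_moves", "kwargs": {
  "motion": [
    {"dx": -0.38,"dy": -0.23,"dz": 0.145,"rz": 0.01,"grip": 0.25},
    {"dx": -0.38,"dy": -0.23,"dz": 0.145,"rz": 0.01,"grip": 0.25},
    {"dx": -0.38,"dy": -0.23,"dz": 0.145,"rz": 0.01,"grip": 0.25},
    {"dx": -0.38,"dy": -0.23,"dz": 0.145,"rz": 0.01,"grip": 0.25},
    {"dx": -0.38,"dy": -0.23,"dz": 0.145,"rz": 0.01,"grip": 0.25}
  ],
  "newtons": 30
}}

```text
invalid input at $.motion[0]: expected keys dx, dy, dz, rx, ry, rz, grip
```

Emit:
{"fn": "apply_moves", "kwargs": {
  "motion": [
    {"dx": -0.38,"dy": -0.23,"dz": 0.145,"rz": 0.01,"grip": 0.25},
    {"dx": -0.38,"dy": -0.23,"dz": 0.145,"rz": 0.01,"grip": 0.25},
    {"dx": -0.38,"dy": -0.23,"dz": 0.145,"rz": 0.01,"grip": 0.25},
    {"dx": -0.38,"dy": -0.23,"dz": 0.145,"rz": 0.01,"grip": 0.25},
    {"dx": -0.38,"dy": -0.23,"dz": 0.145,"rz": 0.01,"grip": 0.25}
  ]
}}

```text
invalid input at $.motion[0]: expected keys dx, dy, dz, rx, ry, rz, grip
```

Emit:
{"fn": "apply_moves", "kwargs": {
  "motion": [
    {"dx": -0.38,"dy": -0.23,"dz": 0.145,"rz": 0.01,"grip": 0.25},
    {"dx": -0.38,"dy": -0.23,"dz": 0.145,"rz": 0.01,"grip": 0.25},
    {"grip": 0.25},
    {"grip": 0.25}
  ]
}}

```text
invalid input at $.motion[0]: expected keys dx, dy, dz, rx, ry, rz, grip
```

```bash
python3 plan.py .4835 .2775 .005 1.17 0.025
```

```text
pos [0.2451 0.6015 0.2304] open 1.000 t 0.10 j7 -0.06 n 19
[{"dx": -0.241, "dy": -0.147, "dz": 0.158, "rz": 0.007}, {"dx": -0.241, "dy": -0.147, "dz": 0.159, "rz": 0.007}, {"dx": -0.24, "dy": -0.147, "dz": 0.158, "rz": 0.007}, {"dx": -0.242, "dy": -0.147, "dz": 0.159, "rz": 0.007}, {"dx": -0.241, "dy": -0.146, "dz": 0.158, "rz": 0.007}]
[{"dx": -0.241, "dy": -0.147, "dz": 0.159, "rz": 0.007}, {"dx": -0.241, "dy": -0.146, "dz": 0.158, "rz": 0.007}, {"dx": -0.242, "dy": -0.146, "dz": 0.158, "rz": 0.007}, {"dx": -0.241, "dy": -0.146, "dz": 0.159, "rz": 0.007}, {"dx": -0.242, "dy": -0.146, "dz": 0.158, "rz": 0.007}]
[{"dx": -0.242, "dy": -0.145, "dz": 0.158, "rz": 0.007}, {"dx": -0.241, "dy": -0.146, "dz": 0.158, "rz": 0.007}, {"dx": -0.242, "dy": -0.145, "dz": 0.159, "rz": 0.007}, {"dx": -0.242, "dy": -0.145, "dz": 0.158, "rz": 0.007}, {"dx": -0.243, "dy": -0.145, "dz": 0.158, "rz": 0.007}]
[{"dx": -0.242, "dy": -0.145, "dz": 0.159, "rz": 0.007}, {"dx": -0.242, "dy": -0.145, "dz": 0.158, "rz": 0.007}, {"dx": -0.243, "dy": -0.145, "dz": 0.158, "rz": 0.007}, {"dx": -0.242, "dy": -0.144, "dz": 0.158, "rz": 0.007}]
```

All keys are needed in each row.

Emit:
{"fn": "apply_moves", "kwargs": {
  "motion": [
    {"dx": -0.38,"dy": -0.23,"dz": 0.145,"rx": 0,"ry": 0,"rz": 0.01,"grip": 0.25},
    {"dx": -0.38,"dy": -0.23,"dz": 0.145,"rx": 0,"ry": 0,"rz": 0.01,"grip": 0.25},
    {"dx": -0.38,"dy": -0.23,"dz": 0.145,"rx": 0,"ry": 0,"rz": 0.01,"grip": 0.25},
    {"dx": -0.38,"dy": -0.23,"dz": 0.145,"rx": 0,"ry": 0,"rz": 0.01,"grip": 0.25},
    {"dx": -0.38,"dy": -0.23,"dz": 0.145,"rx": 0,"ry": 0,"rz": 0.01,"grip": 0.25}
  ],
  "newtons": 30
}}

```text
time_s: 0.52
tool_pos: [0.3449, 0.4665, 0.1761]
tool_rot: [-0.611, -3.081, 0.001]
force: [0.3, 0.1, 0.9]
opening: 0.751
finger_force: 0.0
```

Emit:
{"fn": "apply_moves", "kwargs": {
  "motion": [
    {"dx": -0.38,"dy": -0.23,"dz": 0.145,"rx": 0,"ry": 0,"rz": 0.01,"grip": 0.25},
    {"dx": -0.38,"dy": -0.23,"dz": 0.145,"rx": 0,"ry": 0,"rz": 0.01,"grip": 0.25},
    {"dx": -0.38,"dy": -0.23,"dz": 0.145,"rx": 0,"ry": 0,"rz": 0.01,"grip": 0.25},
    {"dx": -0.38,"dy": -0.23,"dz": 0.145,"rx": 0,"ry": 0,"rz": 0.01,"grip": 0.25},
    {"dx": -0.38,"dy": -0.23,"dz": 0.145,"rx": 0,"ry": 0,"rz": 0.01,"grip": 0.25}
  ]
}}

```text
time_s: 0.93
tool_pos: [0.4434, 0.3323, 0.1219]
tool_rot: [-0.619, -3.08, 0.0]
force: [0.6, -0.3, -0.2]
opening: 0.75
finger_force: 0.0
```

Emit:
{"fn": "apply_moves", "kwargs": {
  "motion": [
    {"dx": -0.38,"dy": -0.23,"dz": 0.145,"rx": 0,"ry": 0,"rz": 0.01,"grip": 0.25},
    {"dx": -0.38,"dy": -0.23,"dz": 0.145,"rx": 0,"ry": 0,"rz": 0.01,"grip": 0.25},
    {"dx": 0,"dy": 0,"dz": 0,"rx": 0,"ry": 0,"rz": 0,"grip": 0.25},
    {"dx": 0,"dy": 0,"dz": 0,"rx": 0,"ry": 0,"rz": 0,"grip": 0.25}
  ]
}}

```text
time_s: 1.27
tool_pos: [0.4828, 0.2772, 0.0998]
tool_rot: [-0.63, -3.077, 0.003]
force: [-0.8, 0.5, -0.3]
opening: 0.753
finger_force: 0.0
```

```bash
python3 plan.py .4835 .2775 .005 1.17 0.025
```

```text
pos [0.4828 0.2772 0.0998] open 0.753 t 1.27 j7 0.63 n 4
[{"dz": 0.316, "rx": -0.006, "rz": -0.008}, {"dz": 0.316, "rx": -0.006, "rz": -0.008}, {"dz": 0.316, "rx": -0.006, "rz": -0.008}, {"dz": 0.316, "rx": -0.006, "rz": -0.008}]
```

Tracking is accurate, so I'll descend and close.

Emit:
{"fn": "apply_moves", "kwargs": {
  "motion": [
    {"dx": 0,"dy": 0,"dz": 0.32,"rx": 0,"ry": 0,"rz": 0,"grip": 0.25},
    {"dx": 0,"dy": 0,"dz": 0.32,"rx": 0,"ry": 0,"rz": 0,"grip": 0.25},
    {"dx": 0,"dy": 0,"dz": 0.32,"rx": 0,"ry": 0,"rz": 0,"grip": 0.25},
    {"dx": 0,"dy": 0,"dz": 0.3,"rx": 0,"ry": 0,"rz": 0,"grip": 0.25},
    {"dx": 0,"dy": 0,"dz": 0,"rx": 0,"ry": 0,"rz": 0,"grip": 0.25}
  ]
}}

```text
time_s: 1.68
tool_pos: [0.4784, 0.2801, 0.0027]
tool_rot: [-0.617, -3.074, 0.007]
force: [-0.3, 0.6, -1.0]
opening: 0.753
finger_force: 0.0
```

Emit:
{"fn": "apply_moves", "kwargs": {
  "motion": [
    {"dx": 0,"dy": 0,"dz": 0,"rx": 0,"ry": 0,"rz": 0,"grip": 0.8},
    {"dx": 0,"dy": 0,"dz": 0,"rx": 0,"ry": 0,"rz": 0,"grip": 0.8},
    {"dx": 0,"dy": 0,"dz": 0,"rx": 0,"ry": 0,"rz": 0,"grip": 0.8},
    {"dx": 0,"dy": 0,"dz": 0,"rx": 0,"ry": 0,"rz": 0,"grip": 0.8},
    {"dx": 0,"dy": 0,"dz": 0,"rx": 0,"ry": 0,"rz": 0,"grip": 0.8}
  ]
}}

```text
time_s: 2.1
tool_pos: [0.4831, 0.2811, 0.0081]
tool_rot: [0.621, 3.077, 0.004]
force: [-0.1, 1.0, 7.1]
opening: 0.289
finger_force: 30.3
```

Emit:
{"fn": "apply_moves", "kwargs": {
  "motion": [
    {"dx": 0,"dy": 0,"dz": 0,"rx": 0,"ry": 0,"rz": 0,"grip": 0.8},
    {"dx": 0,"dy": 0,"dz": 0,"rx": 0,"ry": 0,"rz": 0,"grip": 0.8}
  ]
}}

```text
time_s: 2.27
tool_pos: [0.4831, 0.281, 0.0081]
tool_rot: [0.622, 3.077, 0.004]
force: [-1.6, 0.8, 8.0]
opening: 0.29
finger_force: 30.3
```

Block2 is gripped: opening 0.29 is about 25 mm, at 30 N. Lifting and planning the transfer to tray2.

Emit:
{"fn": "apply_moves", "kwargs": {
  "motion": [
    {"dx": 0,"dy": 0,"dz": -0.2,"rx": 0,"ry": 0,"rz": 0,"grip": 0.8},
    {"dx": 0,"dy": 0,"dz": -0.4,"rx": 0,"ry": 0,"rz": 0,"grip": 0.8},
    {"dx": 0,"dy": 0,"dz": -0.4,"rx": 0,"ry": 0,"rz": 0,"grip": 0.8},
    {"dx": 0,"dy": 0,"dz": 0,"rx": 0,"ry": 0,"rz": 0,"grip": 0.8}
  ]
}}

```text
time_s: 2.6
tool_pos: [0.4855, 0.2819, 0.0871]
tool_rot: [0.621, 3.072, 0.011]
force: [0.7, 1.1, 1.2]
opening: 0.291
finger_force: 29.6
```

```bash
python3 plan.py .642 -.263 .09 -.01 0.034
```

```text
pos [0.4855 0.2819 0.0871] open 0.291 t 2.60 j7 0.63 n 17
[{"dx": -0.279, "dy": -0.346, "rx": 0.006, "rz": 0.695}, {"dx": -0.303, "dy": -0.326, "rx": 0.006, "rz": 0.695}, {"dx": -0.324, "dy": -0.304, "rx": 0.006, "rz": 0.695}, {"dx": -0.345, "dy": -0.281, "rx": 0.006, "rz": 0.695}, {"dx": -0.363, "dy": -0.256, "rx": 0.006, "rz": 0.695}]
[{"dx": -0.381, "dy": -0.23, "rx": 0.006, "rz": 0.695}, {"dx": -0.395, "dy": -0.203, "rx": 0.006, "rz": 0.695}, {"dx": -0.409, "dy": -0.176, "rx": 0.006, "rz": 0.695}, {"dx": -0.42, "dy": -0.146, "rx": 0.006, "rz": 0.695}, {"dx": -0.429, "dy": -0.117, "rx": 0.006, "rz": 0.695}]
[{"dx": -0.436, "dy": -0.087, "rx": 0.006, "rz": 0.695}, {"dx": -0.441, "dy": -0.057, "rx": 0.006, "rz": 0.695}, {"dx": -0.444, "dy": -0.025, "rx": 0.006, "rz": 0.695}, {"dx": -0.444, "dy": 0.005, "rx": 0.006, "rz": 0.695}, {"dx": -0.443, "dy": 0.036, "rx": 0.006, "rz": 0.695}]
[{"dx": -0.44, "dy": 0.067, "rx": 0.006, "rz": 0.695}, {"dx": -0.434, "dy": 0.097, "rx": 0.006, "rz": 0.695}]
```

Emit:
{"fn": "apply_moves", "kwargs": {
  "motion": [
    {"dx": -0.28,"dy": -0.35,"dz": 0,"rx": 0,"ry": 0,"rz": 0.695,"grip": 0.8},
    {"dx": -0.3,"dy": -0.33,"dz": 0,"rx": 0,"ry": 0,"rz": 0.695,"grip": 0.8},
    {"dx": -0.32,"dy": -0.3,"dz": 0,"rx": 0,"ry": 0,"rz": 0.695,"grip": 0.8},
    {"dx": -0.345,"dy": -0.28,"dz": 0,"rx": 0,"ry": 0,"rz": 0.695,"grip": 0.8},
    {"dx": -0.36,"dy": -0.255,"dz": 0,"rx": 0,"ry": 0,"rz": 0.695,"grip": 0.8}
  ]
}}

```text
time_s: 3.02
tool_pos: [0.5279, 0.1184, 0.0818]
tool_rot: [1.15, 2.923, 0.001]
force: [0.5, 0.6, -0.0]
opening: 0.291
finger_force: 29.6
```

Emit:
{"fn": "apply_moves", "kwargs": {
  "motion": [
    {"dx": -0.38,"dy": -0.23,"dz": 0,"rx": 0,"ry": 0,"rz": 0.695,"grip": 0.8},
    {"dx": -0.395,"dy": -0.2,"dz": 0,"rx": 0,"ry": 0,"rz": 0.695,"grip": 0.8},
    {"dx": -0.41,"dy": -0.175,"dz": 0,"rx": 0,"ry": 0,"rz": 0.695,"grip": 0.8},
    {"dx": -0.42,"dy": -0.145,"dz": 0,"rx": 0,"ry": 0,"rz": 0.695,"grip": 0.8},
    {"dx": -0.43,"dy": -0.115,"dz": 0,"rx": 0,"ry": 0,"rz": 0.695,"grip": 0.8}
  ]
}}

```text
time_s: 3.43
tool_pos: [0.5745, -0.0417, 0.0817]
tool_rot: [1.638, 2.68, 0.001]
force: [0.9, 0.1, -0.0]
opening: 0.296
finger_force: 29.6
```

```bash
python3 plan.py .642 -.263 .09 -.01 0.034
```

```text
pos [ 0.5745 -0.0417  0.0817] open 0.296 t 3.43 j7 0.67 n 7
[{"dx": -0.434, "dy": -0.078, "dz": -0.016, "rz": 0.691}, {"dx": -0.438, "dy": -0.047, "dz": -0.016, "rz": 0.691}, {"dx": -0.44, "dy": -0.017, "dz": -0.015, "rz": 0.691}, {"dx": -0.441, "dy": 0.013, "dz": -0.016, "rz": 0.691}, {"dx": -0.438, "dy": 0.043, "dz": -0.016, "rz": 0.691}]
[{"dx": -0.435, "dy": 0.074, "dz": -0.016, "rz": 0.691}, {"dx": -0.428, "dy": 0.104, "dz": -0.015, "rz": 0.691}]
```

Emit:
{"fn": "apply_moves", "kwargs": {
  "motion": [
    {"dx": -0.435,"dy": -0.08,"dz": 0,"rx": 0,"ry": 0,"rz": 0.69,"grip": 0.8},
    {"dx": -0.44,"dy": -0.05,"dz": 0,"rx": 0,"ry": 0,"rz": 0.69,"grip": 0.8},
    {"dx": -0.44,"dy": -0.02,"dz": 0,"rx": 0,"ry": 0,"rz": 0.69,"grip": 0.8},
    {"dx": -0.44,"dy": 0.01,"dz": 0,"rx": 0,"ry": 0,"rz": 0.69,"grip": 0.8},
    {"dx": -0.44,"dy": 0.04,"dz": 0,"rx": 0,"ry": 0,"rz": 0.69,"grip": 0.8}
  ]
}}

```text
time_s: 3.85
tool_pos: [0.6223, -0.2001, 0.0816]
tool_rot: [2.074, 2.359, 0.001]
force: [0.6, -0.2, -0.9]
opening: 0.289
finger_force: 29.6
```

Emit:
{"fn": "apply_moves", "kwargs": {
  "motion": [
    {"dx": -0.43,"dy": 0.07,"dz": 0,"rx": 0,"ry": 0,"rz": 0.69,"grip": 0.8},
    {"dx": -0.3,"dy": 0.07,"dz": 0,"rx": 0,"ry": 0,"rz": 0.6,"grip": 0.8},
    {"dx": 0,"dy": 0,"dz": 0,"rx": 0,"ry": 0,"rz": 0,"grip": 0.8},
    {"dx": 0,"dy": 0,"dz": 0,"rx": 0,"ry": 0,"rz": 0,"grip": 0.8}
  ]
}}

```text
time_s: 4.18
tool_pos: [0.6376, -0.2539, 0.0812]
tool_rot: [2.22, 2.222, -0.001]
force: [-1.8, 1.4, 0.0]
opening: 0.293
finger_force: 29.6
```

```bash
python3 plan.py .642 -.263 .02 -.01 0.02
python3 - <<'E'
from h import *
cv2.imwrite("pics/s1.png",cv2.resize(manip.camera("scene")[120:320,90:330],None,fx=3,fy=3,interpolation=2))
E
```

```text
pos [ 0.6376 -0.2539  0.0812] open 0.293 t 4.18 j7 0.58 n 4
[{"dx": -0.03, "dy": 0.015, "dz": 0.204, "rz": 0.027}, {"dx": -0.031, "dy": 0.014, "dz": 0.204, "rz": 0.027}, {"dx": -0.03, "dy": 0.015, "dz": 0.204, "rz": 0.027}, {"dx": -0.03, "dy": 0.015, "dz": 0.204, "rz": 0.027}]
```

View pics/s1.png

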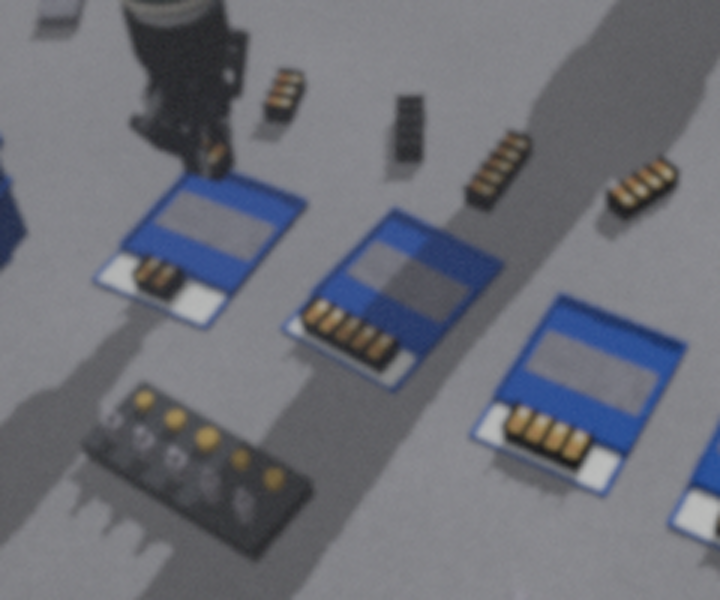

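Block2 is held level above tray2 (brass at (215,155)), and the other blocks are undisturbed. Lowering it.

Emit:
{"fn": "apply_moves", "kwargs": {
  "motion": [
    {"dx": -0.03,"dy": 0.015,"dz": 0.2,"rx": 0,"ry": 0,"rz": 0.03,"grip": 0.8},
    {"dx": -0.03,"dy": 0.015,"dz": 0.2,"rx": 0,"ry": 0,"rz": 0.03,"grip": 0.8},
    {"dx": -0.03,"dy": 0.015,"dz": 0.2,"rx": 0,"ry": 0,"rz": 0.03,"grip": 0.8},
    {"dx": -0.03,"dy": 0.015,"dz": 0.2,"rx": 0,"ry": 0,"rz": 0.03,"grip": 0.8},
    {"dx": 0,"dy": 0,"dz": 0,"rx": 0,"ry": 0,"rz": 0,"grip": 0.8}
  ]
}}

```text
time_s: 4.65
tool_pos: [0.6399, -0.26, 0.0163]
tool_rot: [-2.227, -2.207, 0.005]
force: [-0.5, -0.2, -0.9]
opening: 0.295
finger_force: 29.6
```

Emit:
{"fn": "apply_moves", "kwargs": {
  "motion": [
    {"dx": 0,"dy": 0,"dz": 0.04,"rx": 0,"ry": 0,"rz": 0,"grip": 0.8},
    {"dx": 0,"dy": 0,"dz": 0.04,"rx": 0,"ry": 0,"rz": 0,"grip": 0.8},
    {"dx": 0,"dy": 0,"dz": 0,"rx": 0,"ry": 0,"rz": 0,"grip": 0.8},
    {"dx": 0,"dy": 0,"dz": 0,"rx": 0,"ry": 0,"rz": 0,"grip": 0.8}
  ]
}}

```text
time_s: 4.98
tool_pos: [0.643, -0.2611, 0.0158]
tool_rot: [2.231, 2.211, 0.001]
force: [-1.2, 1.6, 0.2]
opening: 0.294
finger_force: 29.6
```

Emit:
{"fn": "apply_moves", "kwargs": {
  "motion": [
    {"dx": 0,"dy": 0,"dz": 0.03,"rx": 0,"ry": 0,"rz": 0,"grip": 0.8},
    {"dx": 0,"dy": 0,"dz": 0.03,"rx": 0,"ry": 0,"rz": 0,"grip": 0.8},
    {"dx": 0,"dy": 0,"dz": 0,"rx": 0,"ry": 0,"rz": 0,"grip": 0.8},
    {"dx": 0,"dy": 0,"dz": 0,"rx": 0,"ry": 0,"rz": 0,"grip": 0.8}
  ]
}}

```text
time_s: 5.32
tool_pos: [0.6433, -0.2612, 0.0122]
tool_rot: [2.231, 2.211, 0.002]
force: [-1.5, 1.5, 5.7]
opening: 0.293
finger_force: 30.3
```

Contact at 5.7 N. Releasing and lifting.

Emit:
{"fn": "apply_moves", "kwargs": {
  "motion": [
    {"dx": 0,"dy": 0,"dz": 0,"rx": 0,"ry": 0,"rz": 0,"grip": 0.5},
    {"dx": 0,"dy": 0,"dz": 0,"rx": 0,"ry": 0,"rz": 0,"grip": 0.4},
    {"dx": 0,"dy": 0,"dz": -0.1,"rx": 0,"ry": 0,"rz": 0,"grip": 0.35},
    {"dx": 0,"dy": 0,"dz": -0.3,"rx": 0,"ry": 0,"rz": 0,"grip": 0.35},
    {"dx": 0,"dy": 0,"dz": -0.5,"rx": 0,"ry": 0,"rz": 0,"grip": 0.3}
  ]
}}

```text
time_s: 5.73
tool_pos: [0.6398, -0.2597, 0.0752]
tool_rot: [-2.226, -2.206, 0.006]
force: [-0.3, -0.0, -0.2]
opening: 0.701
finger_force: 0.0
```

```bash
python3 plan.py .485 -.290 .07 1.83 0.034
python3 - <<'E'
from h import *
cv2.imwrite("pics/s2.png",cv2.resize(manip.camera("scene")[120:270,90:290],None,fx=3,fy=3,interpolation=2))
E
```

```text
pos [ 0.6398 -0.2597  0.0752] open 0.701 t 5.73 j7 0.58 n 14
[{"dx": -0.03, "dy": -0.147, "dz": 0.006, "rx": -0.006, "rz": 0.93}, {"dx": -0.044, "dy": -0.144, "dz": 0.006, "rx": -0.006, "rz": 0.93}, {"dx": -0.057, "dy": -0.139, "dz": 0.006, "rx": -0.006, "rz": 0.93}, {"dx": -0.069, "dy": -0.133, "dz": 0.005, "rx": -0.006, "rz": 0.93}, {"dx": -0.082, "dy": -0.126, "dz": 0.006, "rx": -0.006, "rz": 0.93}]
[{"dx": -0.093, "dy": -0.118, "dz": 0.006, "rx": -0.006, "rz": 0.93}, {"dx": -0.103, "dy": -0.109, "dz": 0.005, "rx": -0.006, "rz": 0.93}, {"dx": -0.113, "dy": -0.099, "dz": 0.005, "rx": -0.006, "rz": 0.93}, {"dx": -0.122, "dy": -0.087, "dz": 0.006, "rx": -0.006, "rz": 0.93}, {"dx": -0.13, "dy": -0.077, "dz": 0.005, "rx": -0.006, "rz": 0.93}]
[{"dx": -0.136, "dy": -0.063, "dz": 0.005, "rx": -0.006, "rz": 0.93}, {"dx": -0.141, "dy": -0.051, "dz": 0.005, "rx": -0.006, "rz": 0.93}, {"dx": -0.146, "dy": -0.038, "dz": 0.005, "rx": -0.006, "rz": 0.93}, {"dx": -0.148, "dy": -0.024, "dz": 0.005, "rx": -0.006, "rz": 0.93}]
```

View pics/s2.png

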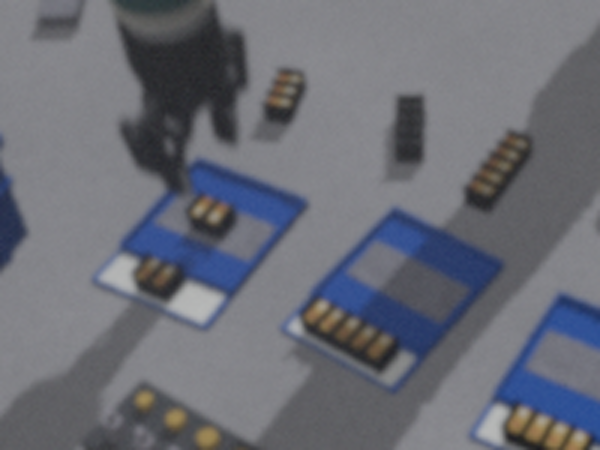

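Block2 lies flat at the pad's middle (212,213). Now block3.

Emit:
{"fn": "apply_moves", "kwargs": {
  "motion": [
    {"dx": -0.03,"dy": -0.15,"dz": 0,"rx": 0,"ry": 0,"rz": 0.93,"grip": 0.3},
    {"dx": -0.045,"dy": -0.145,"dz": 0,"rx": 0,"ry": 0,"rz": 0.93,"grip": 0.3},
    {"dx": -0.055,"dy": -0.14,"dz": 0,"rx": 0,"ry": 0,"rz": 0.93,"grip": 0.3},
    {"dx": -0.07,"dy": -0.135,"dz": 0,"rx": 0,"ry": 0,"rz": 0.93,"grip": 0.3},
    {"dx": -0.08,"dy": -0.125,"dz": 0,"rx": 0,"ry": 0,"rz": 0.93,"grip": 0.3}
  ]
}}

```text
time_s: 6.2
tool_pos: [0.5867, -0.2718, 0.0789]
tool_rot: [2.684, 1.631, 0.001]
force: [0.7, -0.8, 0.4]
opening: 0.7
finger_force: 0.0
```

Emit:
{"fn": "apply_moves", "kwargs": {
  "motion": [
    {"dx": -0.095,"dy": -0.12,"dz": 0,"rx": 0,"ry": 0,"rz": 0.93,"grip": 0.3},
    {"dx": -0.105,"dy": -0.11,"dz": 0,"rx": 0,"ry": 0,"rz": 0.93,"grip": 0.3},
    {"dx": -0.115,"dy": -0.1,"dz": 0,"rx": 0,"ry": 0,"rz": 0.93,"grip": 0.3},
    {"dx": -0.12,"dy": -0.09,"dz": 0,"rx": 0,"ry": 0,"rz": 0.93,"grip": 0.3},
    {"dx": -0.13,"dy": -0.075,"dz": 0,"rx": 0,"ry": 0,"rz": 0.93,"grip": 0.3}
  ]
}}

```text
time_s: 6.62
tool_pos: [0.531, -0.2826, 0.0788]
tool_rot: [2.988, 0.969, 0.002]
force: [0.0, -0.1, -0.5]
opening: 0.704
finger_force: 0.0
```

Emit:
{"fn": "apply_moves", "kwargs": {
  "motion": [
    {"dx": -0.135,"dy": -0.065,"dz": 0,"rx": 0,"ry": 0,"rz": 0.93,"grip": 0.3},
    {"dx": -0.14,"dy": -0.05,"dz": 0,"rx": 0,"ry": 0,"rz": 0.93,"grip": 0.3},
    {"dx": -0.145,"dy": -0.04,"dz": 0,"rx": 0,"ry": 0,"rz": 0.93,"grip": 0.3},
    {"dx": -0.15,"dy": -0.025,"dz": 0,"rx": 0,"ry": 0,"rz": 0.93,"grip": 0.3},
    {"dx": 0,"dy": 0,"dz": 0,"rx": 0,"ry": 0,"rz": 0,"grip": 0.3}
  ]
}}

```text
time_s: 7.03
tool_pos: [0.4849, -0.2916, 0.0786]
tool_rot: [-3.116, -0.399, 0.001]
force: [-0.7, -0.9, -0.6]
opening: 0.7
finger_force: 0.0
```

Emit:
{"fn": "apply_moves", "kwargs": {
  "motion": [
    {"dx": 0,"dy": 0,"dz": 0,"rx": 0,"ry": 0,"rz": 0,"grip": 0.3}
  ]
}}

```text
time_s: 7.12
tool_pos: [0.4873, -0.291, 0.0788]
tool_rot: [3.114, 0.41, 0.001]
force: [0.4, 0.0, -0.1]
opening: 0.702
finger_force: 0.0
```

```bash
python3 plan.py .485 -.290 .008 1.83 0.02
```

```text
pos [ 0.4873 -0.291   0.0788] open 0.702 t 7.12 j7 -0.31 n 4
[{"dx": -0.007, "dy": -0.005, "dz": 0.236, "rz": 0.006}, {"dx": -0.006, "dy": -0.005, "dz": 0.236, "rz": 0.006}, {"dx": -0.007, "dy": -0.005, "dz": 0.235, "rz": 0.006}, {"dx": -0.006, "dy": -0.005, "dz": 0.236, "rz": 0.006}]
```

Emit:
{"fn": "apply_moves", "kwargs": {
  "motion": [
    {"dx": -0.01,"dy": 0,"dz": 0.235,"rx": 0,"ry": 0,"rz": 0,"grip": 0.3},
    {"dx": -0.01,"dy": -0.01,"dz": 0.235,"rx": 0,"ry": 0,"rz": 0,"grip": 0.3},
    {"dx": 0,"dy": -0.01,"dz": 0.235,"rx": 0,"ry": 0,"rz": 0,"grip": 0.3},
    {"dx": 0,"dy": 0,"dz": 0.225,"rx": 0,"ry": 0,"rz": 0,"grip": 0.3},
    {"dx": 0,"dy": 0,"dz": 0,"rx": 0,"ry": 0,"rz": 0,"grip": 0.3}
  ]
}}

```text
time_s: 7.53
tool_pos: [0.4847, -0.2882, 0.006]
tool_rot: [-3.112, -0.412, 0.004]
force: [-0.8, 1.1, 0.2]
opening: 0.699
finger_force: 0.0
```

Emit:
{"fn": "apply_moves", "kwargs": {
  "motion": [
    {"dx": 0,"dy": 0,"dz": 0,"rx": 0,"ry": 0,"rz": 0,"grip": 0.8},
    {"dx": 0,"dy": 0,"dz": 0,"rx": 0,"ry": 0,"rz": 0,"grip": 0.8},
    {"dx": 0,"dy": 0,"dz": 0,"rx": 0,"ry": 0,"rz": 0,"grip": 0.8},
    {"dx": 0,"dy": 0,"dz": 0,"rx": 0,"ry": 0,"rz": 0,"grip": 0.8},
    {"dx": 0,"dy": 0,"dz": 0,"rx": 0,"ry": 0,"rz": 0,"grip": 0.8}
  ]
}}

```text
time_s: 7.95
tool_pos: [0.4862, -0.2903, 0.0098]
tool_rot: [3.114, 0.407, 0.004]
force: [0.0, 0.2, 6.0]
opening: 0.293
finger_force: 30.2
```

Emit:
{"fn": "apply_moves", "kwargs": {
  "motion": [
    {"dx": 0,"dy": 0,"dz": -0.2,"rx": 0,"ry": 0,"rz": 0,"grip": 0.8},
    {"dx": 0,"dy": 0,"dz": -0.4,"rx": 0,"ry": 0,"rz": 0,"grip": 0.8},
    {"dx": 0,"dy": 0,"dz": -0.4,"rx": 0,"ry": 0,"rz": 0,"grip": 0.8},
    {"dx": 0,"dy": 0,"dz": 0,"rx": 0,"ry": 0,"rz": 0,"grip": 0.8}
  ]
}}

```text
time_s: 8.28
tool_pos: [0.4876, -0.292, 0.0892]
tool_rot: [3.111, 0.405, 0.011]
force: [0.4, -0.3, -0.4]
opening: 0.296
finger_force: 29.7
```

```bash
python3 plan.py .649 .268 .09 -.037 0.034
```

```text
pos [ 0.4876 -0.292   0.0892] open 0.296 t 8.28 j7 -0.32 n 18
[{"dx": 0.222, "dy": -0.37, "rx": 0.005, "rz": -0.708}, {"dx": 0.247, "dy": -0.354, "rx": 0.005, "rz": -0.708}, {"dx": 0.272, "dy": -0.335, "rx": 0.005, "rz": -0.708}, {"dx": 0.295, "dy": -0.316, "rx": 0.005, "rz": -0.708}, {"dx": 0.317, "dy": -0.293, "rx": 0.005, "rz": -0.708}]
[{"dx": 0.336, "dy": -0.271, "rx": 0.005, "rz": -0.708}, {"dx": 0.355, "dy": -0.246, "rx": 0.005, "rz": -0.708}, {"dx": 0.371, "dy": -0.22, "rx": 0.005, "rz": -0.708}, {"dx": 0.386, "dy": -0.194, "rx": 0.005, "rz": -0.708}, {"dx": 0.399, "dy": -0.166, "rx": 0.005, "rz": -0.708}]
[{"dx": 0.409, "dy": -0.137, "rx": 0.005, "rz": -0.708}, {"dx": 0.418, "dy": -0.107, "rx": 0.005, "rz": -0.708}, {"dx": 0.425, "dy": -0.078, "rx": 0.005, "rz": -0.708}, {"dx": 0.429, "dy": -0.048, "rx": 0.005, "rz": -0.708}, {"dx": 0.431, "dy": -0.017, "rx": 0.005, "rz": -0.708}]
[{"dx": 0.432, "dy": 0.013, "rx": 0.005, "rz": -0.708}, {"dx": 0.429, "dy": 0.044, "rx": 0.005, "rz": -0.708}, {"dx": 0.425, "dy": 0.074, "rx": 0.005, "rz": -0.708}]
```

Emit:
{"fn": "apply_moves", "kwargs": {
  "motion": [
    {"dx": 0.22,"dy": -0.37,"dz": 0,"rx": 0,"ry": 0,"rz": -0.71,"grip": 0.8},
    {"dx": 0.25,"dy": -0.355,"dz": 0,"rx": 0,"ry": 0,"rz": -0.71,"grip": 0.8},
    {"dx": 0.27,"dy": -0.335,"dz": 0,"rx": 0,"ry": 0,"rz": -0.71,"grip": 0.8},
    {"dx": 0.295,"dy": -0.315,"dz": 0,"rx": 0,"ry": 0,"rz": -0.71,"grip": 0.8},
    {"dx": 0.315,"dy": -0.295,"dz": 0,"rx": 0,"ry": 0,"rz": -0.71,"grip": 0.8}
  ]
}}

```text
time_s: 8.7
tool_pos: [0.5297, -0.1326, 0.0843]
tool_rot: [-2.993, -0.955, -0.001]
force: [0.5, -1.3, -1.0]
opening: 0.289
finger_force: 29.7
```

Emit:
{"fn": "apply_moves", "kwargs": {
  "motion": [
    {"dx": 0.335,"dy": -0.27,"dz": 0,"rx": 0,"ry": 0,"rz": -0.71,"grip": 0.8},
    {"dx": 0.355,"dy": -0.245,"dz": 0,"rx": 0,"ry": 0,"rz": -0.71,"grip": 0.8},
    {"dx": 0.37,"dy": -0.22,"dz": 0,"rx": 0,"ry": 0,"rz": -0.71,"grip": 0.8},
    {"dx": 0.385,"dy": -0.195,"dz": 0,"rx": 0,"ry": 0,"rz": -0.71,"grip": 0.8},
    {"dx": 0.4,"dy": -0.165,"dz": 0,"rx": 0,"ry": 0,"rz": -0.71,"grip": 0.8}
  ]
}}

```text
time_s: 9.12
tool_pos: [0.574, 0.023, 0.0843]
tool_rot: [2.777, 1.469, 0.0]
force: [0.4, -0.6, -0.3]
opening: 0.294
finger_force: 29.7
```

Emit:
{"fn": "apply_moves", "kwargs": {
  "motion": [
    {"dx": 0.41,"dy": -0.135,"dz": 0,"rx": 0,"ry": 0,"rz": -0.7,"grip": 0.8},
    {"dx": 0.42,"dy": -0.105,"dz": 0,"rx": 0,"ry": 0,"rz": -0.7,"grip": 0.8},
    {"dx": 0.425,"dy": -0.08,"dz": 0,"rx": 0,"ry": 0,"rz": -0.7,"grip": 0.8},
    {"dx": 0.43,"dy": -0.05,"dz": 0,"rx": 0,"ry": 0,"rz": -0.7,"grip": 0.8},
    {"dx": 0.43,"dy": -0.015,"dz": 0,"rx": 0,"ry": 0,"rz": -0.7,"grip": 0.8}
  ]
}}

```text
time_s: 9.53
tool_pos: [0.6189, 0.1786, 0.0843]
tool_rot: [2.478, 1.93, -0.0]
force: [0.0, -0.8, -0.4]
opening: 0.294
finger_force: 29.7
```

Emit:
{"fn": "apply_moves", "kwargs": {
  "motion": [
    {"dx": 0.43,"dy": 0.015,"dz": 0,"rx": 0,"ry": 0,"rz": -0.7,"grip": 0.8},
    {"dx": 0.43,"dy": 0.045,"dz": 0,"rx": 0,"ry": 0,"rz": -0.7,"grip": 0.8},
    {"dx": 0.42,"dy": 0.075,"dz": 0,"rx": 0,"ry": 0,"rz": -0.7,"grip": 0.8},
    {"dx": 0,"dy": 0,"dz": 0,"rx": 0,"ry": 0,"rz": 0,"grip": 0.8},
    {"dx": 0,"dy": 0,"dz": 0,"rx": 0,"ry": 0,"rz": 0,"grip": 0.8}
  ]
}}

```text
time_s: 9.95
tool_pos: [0.6456, 0.2725, 0.0837]
tool_rot: [-2.262, -2.18, -0.0]
force: [-1.0, -1.4, -0.2]
opening: 0.294
finger_force: 29.7
```

```bash
python3 plan.py .649 .268 .022 -.037 0.02
```

```text
pos [0.6456 0.2725 0.0837] open 0.294 t 9.95 j7 -0.22 n 4
[{"dx": -0.015, "dy": 0.012, "dz": 0.206}, {"dx": -0.014, "dy": 0.012, "dz": 0.205}, {"dx": -0.015, "dy": 0.012, "dz": 0.206}, {"dx": -0.015, "dy": 0.012, "dz": 0.206}]
```

Emit:
{"fn": "apply_moves", "kwargs": {
  "motion": [
    {"dx": -0.015,"dy": 0.01,"dz": 0.205,"rx": 0,"ry": 0,"rz": 0,"grip": 0.8},
    {"dx": -0.015,"dy": 0.01,"dz": 0.205,"rx": 0,"ry": 0,"rz": 0,"grip": 0.8},
    {"dx": -0.015,"dy": 0.01,"dz": 0.205,"rx": 0,"ry": 0,"rz": 0,"grip": 0.8},
    {"dx": -0.015,"dy": 0.01,"dz": 0.205,"rx": 0,"ry": 0,"rz": 0,"grip": 0.8},
    {"dx": 0,"dy": 0,"dz": 0,"rx": 0,"ry": 0,"rz": 0,"grip": 0.8}
  ]
}}

```text
time_s: 10.37
tool_pos: [0.6462, 0.2625, 0.0169]
tool_rot: [-2.267, -2.172, 0.012]
force: [-0.7, -0.6, -1.8]
opening: 0.291
finger_force: 29.7
```

Emit:
{"fn": "apply_moves", "kwargs": {
  "motion": [
    {"dx": 0,"dy": 0,"dz": 0.04,"rx": 0,"ry": 0,"rz": 0,"grip": 0.8},
    {"dx": 0,"dy": 0,"dz": 0.03,"rx": 0,"ry": 0,"rz": 0,"grip": 0.8},
    {"dx": 0,"dy": 0,"dz": 0.02,"rx": 0,"ry": 0,"rz": 0,"grip": 0.8},
    {"dx": 0,"dy": 0,"dz": 0,"rx": 0,"ry": 0,"rz": 0,"grip": 0.8},
    {"dx": 0,"dy": 0,"dz": 0,"rx": 0,"ry": 0,"rz": 0,"grip": 0.8}
  ]
}}

```text
time_s: 10.78
tool_pos: [0.6494, 0.2654, 0.0159]
tool_rot: [2.266, 2.175, 0.002]
force: [0.1, -0.7, -0.3]
opening: 0.294
finger_force: 29.7
```

Emit:
{"fn": "apply_moves", "kwargs": {
  "motion": [
    {"dx": 0,"dy": 0,"dz": 0.02,"rx": 0,"ry": 0,"rz": 0,"grip": 0.8},
    {"dx": 0,"dy": 0,"dz": 0.02,"rx": 0,"ry": 0,"rz": 0,"grip": 0.8},
    {"dx": 0,"dy": 0,"dz": 0,"rx": 0,"ry": 0,"rz": 0,"grip": 0.8},
    {"dx": 0,"dy": 0,"dz": 0,"rx": 0,"ry": 0,"rz": 0,"grip": 0.8}
  ]
}}

```text
time_s: 11.12
tool_pos: [0.6495, 0.2655, 0.0139]
tool_rot: [2.266, 2.176, 0.002]
force: [-2.4, -0.6, 6.0]
opening: 0.294
finger_force: 30.5
```

In contact; releasing.

Emit:
{"fn": "apply_moves", "kwargs": {
  "motion": [
    {"dx": 0,"dy": 0,"dz": 0,"rx": 0,"ry": 0,"rz": 0,"grip": 0.5},
    {"dx": 0,"dy": 0,"dz": 0,"rx": 0,"ry": 0,"rz": 0,"grip": 0.4},
    {"dx": 0,"dy": 0,"dz": -0.1,"rx": 0,"ry": 0,"rz": 0,"grip": 0.35},
    {"dx": 0,"dy": 0,"dz": -0.3,"rx": 0,"ry": 0,"rz": 0,"grip": 0.35},
    {"dx": 0,"dy": 0,"dz": -0.5,"rx": 0,"ry": 0,"rz": 0,"grip": 0.3}
  ]
}}

```text
time_s: 11.53
tool_pos: [0.6461, 0.2641, 0.0766]
tool_rot: [-2.265, -2.174, 0.012]
force: [0.3, 0.3, 1.2]
opening: 0.699
finger_force: 0.0
```

```bash
python3 plan.py .447 .061 .075 1.156 0.034
```

```text
pos [0.6461 0.2641 0.0766] open 0.699 t 11.53 j7 -0.21 n 12
[{"dx": -0.235, "dy": -0.212, "rx": -0.007, "rz": -0.998}, {"dx": -0.212, "dy": -0.234, "rx": -0.007, "rz": -0.998}, {"dx": -0.188, "dy": -0.254, "rx": -0.007, "rz": -0.998}, {"dx": -0.161, "dy": -0.271, "rx": -0.007, "rz": -0.998}, {"dx": -0.134, "dy": -0.287, "rx": -0.007, "rz": -0.998}]
[{"dx": -0.105, "dy": -0.298, "rx": -0.007, "rz": -0.998}, {"dx": -0.074, "dy": -0.307, "rx": -0.007, "rz": -0.998}, {"dx": -0.044, "dy": -0.313, "rx": -0.007, "rz": -0.998}, {"dx": -0.012, "dy": -0.316, "rx": -0.007, "rz": -0.998}, {"dx": 0.02, "dy": -0.315, "rx": -0.007, "rz": -0.998}]
[{"dx": 0.051, "dy": -0.312, "rx": -0.007, "rz": -0.998}, {"dx": 0.081, "dy": -0.305, "rx": -0.007, "rz": -0.998}]
```

Emit:
{"fn": "apply_moves", "kwargs": {
  "motion": [
    {"dx": -0.235,"dy": -0.21,"dz": 0,"rx": 0,"ry": 0,"rz": -1,"grip": 0.3},
    {"dx": -0.21,"dy": -0.235,"dz": 0,"rx": 0,"ry": 0,"rz": -1,"grip": 0.3},
    {"dx": -0.19,"dy": -0.255,"dz": 0,"rx": 0,"ry": 0,"rz": -1,"grip": 0.3},
    {"dx": -0.16,"dy": -0.27,"dz": 0,"rx": 0,"ry": 0,"rz": -1,"grip": 0.3},
    {"dx": -0.135,"dy": -0.285,"dz": 0,"rx": 0,"ry": 0,"rz": -1,"grip": 0.3}
  ]
}}

```text
time_s: 11.95
tool_pos: [0.5656, 0.1799, 0.0804]
tool_rot: [1.651, 2.672, 0.001]
force: [0.3, -0.7, -0.5]
opening: 0.698
finger_force: 0.0
```

Emit:
{"fn": "apply_moves", "kwargs": {
  "motion": [
    {"dx": -0.105,"dy": -0.3,"dz": 0,"rx": 0,"ry": 0,"rz": -1,"grip": 0.3},
    {"dx": -0.075,"dy": -0.305,"dz": 0,"rx": 0,"ry": 0,"rz": -1,"grip": 0.3},
    {"dx": -0.045,"dy": -0.315,"dz": 0,"rx": 0,"ry": 0,"rz": -1,"grip": 0.3},
    {"dx": -0.01,"dy": -0.315,"dz": 0,"rx": 0,"ry": 0,"rz": -1,"grip": 0.3},
    {"dx": 0.02,"dy": -0.315,"dz": 0,"rx": 0,"ry": 0,"rz": -1,"grip": 0.3}
  ]
}}

```text
time_s: 12.37
tool_pos: [0.4828, 0.095, 0.0803]
tool_rot: [0.939, 2.997, 0.0]
force: [1.2, -0.4, 0.3]
opening: 0.7
finger_force: 0.0
```

Emit:
{"fn": "apply_moves", "kwargs": {
  "motion": [
    {"dx": 0.05,"dy": -0.31,"dz": 0,"rx": 0,"ry": 0,"rz": -1,"grip": 0.3},
    {"dx": 0.08,"dy": -0.305,"dz": 0,"rx": 0,"ry": 0,"rz": -1,"grip": 0.3},
    {"dx": 0,"dy": 0,"dz": 0,"rx": 0,"ry": 0,"rz": 0,"grip": 0.3},
    {"dx": 0,"dy": 0,"dz": 0,"rx": 0,"ry": 0,"rz": 0,"grip": 0.3}
  ]
}}

```text
time_s: 12.7
tool_pos: [0.4504, 0.061, 0.0804]
tool_rot: [0.647, 3.074, 0.0]
force: [-0.0, 1.1, -0.1]
opening: 0.702
finger_force: 0.0
```

```bash
python3 plan.py .447 .061 .009 1.156 0.02
```

```text
pos [0.4504 0.061  0.0804] open 0.702 t 12.70 j7 1.02 n 4
[{"dx": 0.011, "dy": -0.005, "dz": 0.238}, {"dx": 0.01, "dz": 0.238}, {"dx": 0.011, "dz": 0.238}, {"dx": 0.01, "dy": -0.005, "dz": 0.237}]
```

Emit:
{"fn": "apply_moves", "kwargs": {
  "motion": [
    {"dx": 0.01,"dy": 0,"dz": 0.235,"rx": 0,"ry": 0,"rz": 0,"grip": 0.3},
    {"dx": 0.01,"dy": 0,"dz": 0.235,"rx": 0,"ry": 0,"rz": 0,"grip": 0.3},
    {"dx": 0.01,"dy": 0,"dz": 0.235,"rx": 0,"ry": 0,"rz": 0,"grip": 0.3},
    {"dx": 0.01,"dy": -0.01,"dz": 0.235,"rx": 0,"ry": 0,"rz": 0,"grip": 0.3},
    {"dx": 0,"dy": 0,"dz": 0,"rx": 0,"ry": 0,"rz": 0,"grip": 0.3}
  ]
}}

```text
time_s: 13.12
tool_pos: [0.4466, 0.0629, 0.0071]
tool_rot: [-0.642, -3.072, 0.002]
force: [-0.2, 0.5, -1.2]
opening: 0.699
finger_force: 0.0
```

Emit:
{"fn": "apply_moves", "kwargs": {
  "motion": [
    {"dx": 0,"dy": 0,"dz": 0,"rx": 0,"ry": 0,"rz": 0,"grip": 0.8},
    {"dx": 0,"dy": 0,"dz": 0,"rx": 0,"ry": 0,"rz": 0,"grip": 0.8},
    {"dx": 0,"dy": 0,"dz": 0,"rx": 0,"ry": 0,"rz": 0,"grip": 0.8},
    {"dx": 0,"dy": 0,"dz": 0,"rx": 0,"ry": 0,"rz": 0,"grip": 0.8},
    {"dx": 0,"dy": 0,"dz": 0,"rx": 0,"ry": 0,"rz": 0,"grip": 0.8}
  ]
}}

```text
time_s: 13.53
tool_pos: [0.4487, 0.0628, 0.0104]
tool_rot: [0.642, 3.073, 0.002]
force: [0.3, -0.4, 6.5]
opening: 0.298
finger_force: 30.2
```

Emit:
{"fn": "apply_moves", "kwargs": {
  "motion": [
    {"dx": 0,"dy": 0,"dz": -0.2,"rx": 0,"ry": 0,"rz": 0,"grip": 0.8},
    {"dx": 0,"dy": 0,"dz": -0.4,"rx": 0,"ry": 0,"rz": 0,"grip": 0.8},
    {"dx": 0,"dy": 0,"dz": -0.4,"rx": 0,"ry": 0,"rz": 0,"grip": 0.8},
    {"dx": 0,"dy": 0,"dz": 0,"rx": 0,"ry": 0,"rz": 0,"grip": 0.8}
  ]
}}

```text
time_s: 13.87
tool_pos: [0.4507, 0.0629, 0.0889]
tool_rot: [0.642, 3.067, 0.006]
force: [1.6, 0.2, -0.1]
opening: 0.295
finger_force: 29.7
```

```bash
python3 plan.py .6435 .099 .09 -.03 0.034
```

```text
pos [0.4507 0.0629 0.0889] open 0.295 t 13.87 j7 1.02 n 12
[{"dx": -0.18, "dy": 0.123, "rx": 0.007, "rz": 0.99}, {"dx": -0.167, "dy": 0.139, "rx": 0.007, "rz": 0.99}, {"dx": -0.153, "dy": 0.156, "rx": 0.007, "rz": 0.99}, {"dx": -0.136, "dy": 0.17, "rx": 0.007, "rz": 0.99}, {"dx": -0.119, "dy": 0.182, "rx": 0.007, "rz": 0.99}]
[{"dx": -0.101, "dy": 0.194, "rx": 0.007, "rz": 0.99}, {"dx": -0.08, "dy": 0.202, "rx": 0.007, "rz": 0.99}, {"dx": -0.061, "dy": 0.21, "rx": 0.007, "rz": 0.99}, {"dx": -0.039, "dy": 0.214, "rx": 0.007, "rz": 0.99}, {"dx": -0.018, "dy": 0.217, "rx": 0.007, "rz": 0.99}]
[{"dy": 0.218, "rx": 0.007, "rz": 0.99}, {"dx": 0.025, "dy": 0.217, "rx": 0.007, "rz": 0.99}]
```

Emit:
{"fn": "apply_moves", "kwargs": {
  "motion": [
    {"dx": -0.18,"dy": 0.125,"dz": 0,"rx": 0,"ry": 0,"rz": 0.99,"grip": 0.8},
    {"dx": -0.165,"dy": 0.14,"dz": 0,"rx": 0,"ry": 0,"rz": 0.99,"grip": 0.8},
    {"dx": -0.155,"dy": 0.155,"dz": 0,"rx": 0,"ry": 0,"rz": 0.99,"grip": 0.8},
    {"dx": -0.135,"dy": 0.17,"dz": 0,"rx": 0,"ry": 0,"rz": 0.99,"grip": 0.8},
    {"dx": -0.12,"dy": 0.18,"dz": 0,"rx": 0,"ry": 0,"rz": 0.99,"grip": 0.8}
  ]
}}

```text
time_s: 14.28
tool_pos: [0.5282, 0.0776, 0.0842]
tool_rot: [-1.383, -2.821, -0.0]
force: [-0.4, 1.2, -0.9]
opening: 0.294
finger_force: 29.7
```

Emit:
{"fn": "apply_moves", "kwargs": {
  "motion": [
    {"dx": -0.1,"dy": 0.195,"dz": 0,"rx": 0,"ry": 0,"rz": 0.99,"grip": 0.8},
    {"dx": -0.08,"dy": 0.2,"dz": 0,"rx": 0,"ry": 0,"rz": 0.99,"grip": 0.8},
    {"dx": -0.06,"dy": 0.21,"dz": 0,"rx": 0,"ry": 0,"rz": 0.99,"grip": 0.8},
    {"dx": -0.04,"dy": 0.215,"dz": 0,"rx": 0,"ry": 0,"rz": 0.99,"grip": 0.8},
    {"dx": -0.02,"dy": 0.215,"dz": 0,"rx": 0,"ry": 0,"rz": 0.99,"grip": 0.8}
  ]
}}

```text
time_s: 14.7
tool_pos: [0.6084, 0.0926, 0.084]
tool_rot: [-2.032, -2.396, 0.0]
force: [-0.1, -0.3, -0.9]
opening: 0.296
finger_force: 29.7
```

Emit:
{"fn": "apply_moves", "kwargs": {
  "motion": [
    {"dx": 0,"dy": 0.22,"dz": 0,"rx": 0,"ry": 0,"rz": 0.99,"grip": 0.8},
    {"dx": 0.025,"dy": 0.215,"dz": 0,"rx": 0,"ry": 0,"rz": 0.99,"grip": 0.8},
    {"dx": 0,"dy": 0,"dz": 0,"rx": 0,"ry": 0,"rz": 0,"grip": 0.8},
    {"dx": 0,"dy": 0,"dz": 0,"rx": 0,"ry": 0,"rz": 0,"grip": 0.8}
  ]
}}

```text
time_s: 15.03
tool_pos: [0.6398, 0.0982, 0.0835]
tool_rot: [-2.251, -2.192, 0.002]
force: [-0.5, -0.5, -1.1]
opening: 0.294
finger_force: 29.7
```

```bash
python3 plan.py .6435 .099 .022 -.03 0.02
```

```text
pos [0.6398 0.0982 0.0835] open 0.294 t 15.03 j7 0.04 n 4
[{"dy": 0.013, "dz": 0.205, "rz": 0.008}, {"dy": 0.012, "dz": 0.205, "rz": 0.008}, {"dy": 0.012, "dz": 0.205, "rz": 0.008}, {"dy": 0.013, "dz": 0.206, "rz": 0.008}]
```

Emit:
{"fn": "apply_moves", "kwargs": {
  "motion": [
    {"dx": 0,"dy": 0.01,"dz": 0.205,"rx": 0,"ry": 0,"rz": 0,"grip": 0.8},
    {"dx": 0,"dy": 0.01,"dz": 0.205,"rx": 0,"ry": 0,"rz": 0,"grip": 0.8},
    {"dx": 0,"dy": 0.01,"dz": 0.205,"rx": 0,"ry": 0,"rz": 0,"grip": 0.8},
    {"dx": 0,"dy": 0.01,"dz": 0.205,"rx": 0,"ry": 0,"rz": 0,"grip": 0.8},
    {"dx": 0,"dy": 0,"dz": 0,"rx": 0,"ry": 0,"rz": 0,"grip": 0.8}
  ]
}}

```text
time_s: 15.45
tool_pos: [0.6398, 0.0976, 0.0181]
tool_rot: [-2.251, -2.186, 0.01]
force: [-1.6, 0.3, -0.9]
opening: 0.292
finger_force: 29.7
```

Emit:
{"fn": "apply_moves", "kwargs": {
  "motion": [
    {"dx": 0,"dy": 0,"dz": 0.04,"rx": 0,"ry": 0,"rz": 0,"grip": 0.8},
    {"dx": 0,"dy": 0,"dz": 0.04,"rx": 0,"ry": 0,"rz": 0,"grip": 0.8},
    {"dx": 0,"dy": 0,"dz": 0.03,"rx": 0,"ry": 0,"rz": 0,"grip": 0.8},
    {"dx": 0,"dy": 0,"dz": 0,"rx": 0,"ry": 0,"rz": 0,"grip": 0.8},
    {"dx": 0,"dy": 0,"dz": 0,"rx": 0,"ry": 0,"rz": 0,"grip": 0.8}
  ]
}}

```text
time_s: 15.87
tool_pos: [0.6435, 0.0982, 0.0151]
tool_rot: [2.253, 2.189, 0.001]
force: [-0.6, 0.3, -0.1]
opening: 0.293
finger_force: 29.8
```

Emit:
{"fn": "apply_moves", "kwargs": {
  "motion": [
    {"dx": 0,"dy": 0,"dz": 0.02,"rx": 0,"ry": 0,"rz": 0,"grip": 0.8},
    {"dx": 0,"dy": 0,"dz": 0,"rx": 0,"ry": 0,"rz": 0,"grip": 0.8},
    {"dx": 0,"dy": 0,"dz": 0,"rx": 0,"ry": 0,"rz": 0,"grip": 0.8}
  ]
}}

```text
time_s: 16.12
tool_pos: [0.6436, 0.0983, 0.0145]
tool_rot: [2.253, 2.189, 0.002]
force: [-1.7, -0.0, 6.5]
opening: 0.291
finger_force: 30.5
```

Emit:
{"fn": "apply_moves", "kwargs": {
  "motion": [
    {"dx": 0,"dy": 0,"dz": 0,"rx": 0,"ry": 0,"rz": 0,"grip": 0.5},
    {"dx": 0,"dy": 0,"dz": 0,"rx": 0,"ry": 0,"rz": 0,"grip": 0.4},
    {"dx": 0,"dy": 0,"dz": -0.1,"rx": 0,"ry": 0,"rz": 0,"grip": 0.35},
    {"dx": 0,"dy": 0,"dz": -0.3,"rx": 0,"ry": 0,"rz": 0,"grip": 0.35},
    {"dx": 0,"dy": 0,"dz": -0.5,"rx": 0,"ry": 0,"rz": 0,"grip": 0.3}
  ]
}}

```text
time_s: 16.53
tool_pos: [0.6402, 0.0978, 0.078]
tool_rot: [-2.251, -2.186, 0.01]
force: [-0.1, 0.1, 0.1]
opening: 0.697
finger_force: 0.0
```

```bash
python3 plan.py .4835 -.066 .075 1.526 0.034
```

```text
pos [0.6402 0.0978 0.078 ] open 0.697 t 16.53 j7 0.05 n 16
[{"dx": -0.14, "dy": -0.127, "rx": -0.005, "rz": -0.972}, {"dx": -0.128, "dy": -0.139, "rx": -0.005, "rz": -0.972}, {"dx": -0.113, "dy": -0.151, "rx": -0.005, "rz": -0.972}, {"dx": -0.098, "dy": -0.162, "rx": -0.005, "rz": -0.972}, {"dx": -0.081, "dy": -0.17, "rx": -0.005, "rz": -0.972}]
[{"dx": -0.065, "dy": -0.177, "rx": -0.005, "rz": -0.972}, {"dx": -0.047, "dy": -0.183, "rx": -0.005, "rz": -0.972}, {"dx": -0.03, "dy": -0.187, "rx": -0.005, "rz": -0.972}, {"dx": -0.011, "dy": -0.189, "rx": -0.005, "rz": -0.972}, {"dx": 0.007, "dy": -0.188, "rx": -0.005, "rz": -0.972}]
[{"dx": 0.026, "dy": -0.187, "rx": -0.005, "rz": -0.972}, {"dx": 0.043, "dy": -0.184, "rx": -0.005, "rz": -0.972}, {"dx": 0.062, "dy": -0.179, "rx": -0.005, "rz": -0.972}, {"dx": 0.078, "dy": -0.172, "rx": -0.005, "rz": -0.972}, {"dx": 0.094, "dy": -0.163, "rx": -0.005, "rz": -0.972}]
[{"dx": 0.11, "dy": -0.154, "rx": -0.005, "rz": -0.972}]
```

Emit:
{"fn": "apply_moves", "kwargs": {
  "motion": [
    {"dx": -0.14,"dy": -0.125,"dz": 0,"rx": 0,"ry": 0,"rz": -0.97,"grip": 0.3},
    {"dx": -0.13,"dy": -0.14,"dz": 0,"rx": 0,"ry": 0,"rz": -0.97,"grip": 0.3},
    {"dx": -0.115,"dy": -0.15,"dz": 0,"rx": 0,"ry": 0,"rz": -0.97,"grip": 0.3},
    {"dx": -0.1,"dy": -0.16,"dz": 0,"rx": 0,"ry": 0,"rz": -0.97,"grip": 0.3},
    {"dx": -0.08,"dy": -0.17,"dz": 0,"rx": 0,"ry": 0,"rz": -0.97,"grip": 0.3}
  ]
}}

```text
time_s: 16.95
tool_pos: [0.5942, 0.0461, 0.0812]
tool_rot: [1.655, 2.669, 0.001]
force: [0.1, -0.8, -0.5]
opening: 0.704
finger_force: 0.0
```

Emit:
{"fn": "apply_moves", "kwargs": {
  "motion": [
    {"dx": -0.065,"dy": -0.175,"dz": 0,"rx": 0,"ry": 0,"rz": -0.97,"grip": 0.3},
    {"dx": -0.045,"dy": -0.185,"dz": 0,"rx": 0,"ry": 0,"rz": -0.97,"grip": 0.3},
    {"dx": -0.03,"dy": -0.185,"dz": 0,"rx": 0,"ry": 0,"rz": -0.97,"grip": 0.3},
    {"dx": -0.01,"dy": -0.19,"dz": 0,"rx": 0,"ry": 0,"rz": -0.97,"grip": 0.3},
    {"dx": 0.005,"dy": -0.19,"dz": 0,"rx": 0,"ry": 0,"rz": -0.97,"grip": 0.3}
  ]
}}

```text
time_s: 17.37
tool_pos: [0.5451, -0.0051, 0.0811]
tool_rot: [0.966, 2.989, 0.0]
force: [-0.8, -0.0, -0.1]
opening: 0.696
finger_force: 0.0
```

Emit:
{"fn": "apply_moves", "kwargs": {
  "motion": [
    {"dx": 0.025,"dy": -0.185,"dz": 0,"rx": 0,"ry": 0,"rz": -0.97,"grip": 0.3},
    {"dx": 0.045,"dy": -0.185,"dz": 0,"rx": 0,"ry": 0,"rz": -0.97,"grip": 0.3},
    {"dx": 0.06,"dy": -0.18,"dz": 0,"rx": 0,"ry": 0,"rz": -0.97,"grip": 0.3},
    {"dx": 0.08,"dy": -0.17,"dz": 0,"rx": 0,"ry": 0,"rz": -0.97,"grip": 0.3},
    {"dx": 0.095,"dy": -0.165,"dz": 0,"rx": 0,"ry": 0,"rz": -0.97,"grip": 0.3}
  ]
}}

```text
time_s: 17.78
tool_pos: [0.4959, -0.0562, 0.0811]
tool_rot: [0.22, 3.133, -0.0]
force: [0.2, -0.2, -0.2]
opening: 0.703
finger_force: 0.0
```

Emit:
{"fn": "apply_moves", "kwargs": {
  "motion": [
    {"dx": 0.11,"dy": -0.155,"dz": 0,"rx": 0,"ry": 0,"rz": -0.97,"grip": 0.3},
    {"dx": 0,"dy": 0,"dz": 0,"rx": 0,"ry": 0,"rz": 0,"grip": 0.3},
    {"dx": 0,"dy": 0,"dz": 0,"rx": 0,"ry": 0,"rz": 0,"grip": 0.3}
  ]
}}

```text
time_s: 18.03
tool_pos: [0.4865, -0.0664, 0.081]
tool_rot: [0.082, 3.14, 0.0]
force: [-0.3, 1.1, 0.9]
opening: 0.698
finger_force: 0.0
```

```bash
python3 plan.py .4835 -.066 .009 1.526 0.02
```

```text
pos [ 0.4865 -0.0664  0.081 ] open 0.698 t 18.03 j7 1.61 n 4
[{"dx": 0.01, "dz": 0.24, "rz": -0.018}, {"dx": 0.011, "dz": 0.24, "rz": -0.018}, {"dx": 0.01, "dz": 0.24, "rz": -0.018}, {"dx": 0.01, "dz": 0.241, "rz": -0.018}]
```

Emit:
{"fn": "apply_moves", "kwargs": {
  "motion": [
    {"dx": 0.01,"dy": 0,"dz": 0.24,"rx": 0,"ry": 0,"rz": -0.02,"grip": 0.3},
    {"dx": 0.01,"dy": 0,"dz": 0.24,"rx": 0,"ry": 0,"rz": -0.02,"grip": 0.3},
    {"dx": 0.01,"dy": 0,"dz": 0.24,"rx": 0,"ry": 0,"rz": -0.02,"grip": 0.3},
    {"dx": 0.01,"dy": 0,"dz": 0.23,"rx": 0,"ry": 0,"rz": -0.02,"grip": 0.3},
    {"dx": 0,"dy": 0,"dz": 0,"rx": 0,"ry": 0,"rz": 0,"grip": 0.3}
  ]
}}

```text
time_s: 18.45
tool_pos: [0.4821, -0.0645, 0.0069]
tool_rot: [-0.063, -3.137, -0.001]
force: [-0.3, -1.4, -0.1]
opening: 0.701
finger_force: 0.0
```

Emit:
{"fn": "apply_moves", "kwargs": {
  "motion": [
    {"dx": 0,"dy": 0,"dz": 0,"rx": 0,"ry": 0,"rz": 0,"grip": 0.8},
    {"dx": 0,"dy": 0,"dz": 0,"rx": 0,"ry": 0,"rz": 0,"grip": 0.8},
    {"dx": 0,"dy": 0,"dz": 0,"rx": 0,"ry": 0,"rz": 0,"grip": 0.8},
    {"dx": 0,"dy": 0,"dz": 0,"rx": 0,"ry": 0,"rz": 0,"grip": 0.8},
    {"dx": 0,"dy": 0,"dz": 0,"rx": 0,"ry": 0,"rz": 0,"grip": 0.8}
  ]
}}

```text
time_s: 18.87
tool_pos: [0.4846, -0.0655, 0.0105]
tool_rot: [0.063, 3.138, 0.0]
force: [0.8, 0.7, 5.8]
opening: 0.291
finger_force: 30.1
```

Emit:
{"fn": "apply_moves", "kwargs": {
  "motion": [
    {"dx": 0,"dy": 0,"dz": -0.2,"rx": 0,"ry": 0,"rz": 0,"grip": 0.8},
    {"dx": 0,"dy": 0,"dz": -0.4,"rx": 0,"ry": 0,"rz": 0,"grip": 0.8},
    {"dx": 0,"dy": 0,"dz": -0.4,"rx": 0,"ry": 0,"rz": 0,"grip": 0.8},
    {"dx": 0,"dy": 0,"dz": 0,"rx": 0,"ry": 0,"rz": 0,"grip": 0.8}
  ]
}}

```text
time_s: 19.2
tool_pos: [0.4868, -0.0661, 0.0892]
tool_rot: [0.063, 3.132, -0.001]
force: [1.1, -0.6, 0.1]
opening: 0.294
finger_force: 29.7
```

```bash
python3 plan.py .625 -.080 .09 -.13 0.034
```

```text
pos [ 0.4868 -0.0661  0.0892] open 0.294 t 19.20 j7 1.62 n 15
[{"dx": -0.123, "dy": -0.007, "rx": -0.005, "ry": 0.005, "rz": -0.988}, {"dx": -0.122, "dy": -0.02, "rx": -0.005, "ry": 0.005, "rz": -0.988}, {"dx": -0.12, "dy": -0.031, "rx": -0.005, "ry": 0.005, "rz": -0.988}, {"dx": -0.115, "dy": -0.043, "rx": -0.005, "ry": 0.005, "rz": -0.988}, {"dx": -0.111, "dy": -0.055, "rx": -0.005, "ry": 0.005, "rz": -0.988}]
[{"dx": -0.105, "dy": -0.064, "rx": -0.005, "ry": 0.005, "rz": -0.988}, {"dx": -0.098, "dy": -0.075, "rx": -0.005, "ry": 0.005, "rz": -0.988}, {"dx": -0.091, "dy": -0.085, "rx": -0.005, "ry": 0.005, "rz": -0.988}, {"dx": -0.081, "dy": -0.093, "rx": -0.005, "ry": 0.005, "rz": -0.988}, {"dx": -0.072, "dy": -0.1, "rx": -0.005, "ry": 0.005, "rz": -0.988}]
[{"dx": -0.062, "dy": -0.107, "rx": -0.005, "ry": 0.005, "rz": -0.988}, {"dx": -0.051, "dy": -0.112, "rx": -0.005, "ry": 0.005, "rz": -0.988}, {"dx": -0.039, "dy": -0.117, "rx": -0.005, "ry": 0.005, "rz": -0.988}, {"dx": -0.028, "dy": -0.121, "rx": -0.005, "ry": 0.005, "rz": -0.988}, {"dx": -0.016, "dy": -0.122, "rx": -0.005, "ry": 0.005, "rz": -0.988}]
```

Planner picked the turn that would push joint 7 past its range, so I'll force the other direction.

```bash
sed -i 's/for a in(yaw,yaw+np.pi):/for a in((yaw,) if "only" in sys.argv else (yaw,yaw+np.pi)):/; s/for v in sys.argv\[1:\]\]/for v in sys.argv[1:] if v!="only"]/' plan.py; python3 plan.py .625 -.080 .09 -.13 0.034 only
```

```text
pos [ 0.4868 -0.0661  0.0892] open 0.294 t 19.20 j7 1.62 n 17
[{"dx": -0.109, "dy": -0.006, "rz": 0.977}, {"dx": -0.109, "rz": 0.977}, {"dx": -0.108, "dy": 0.014, "rz": 0.977}, {"dx": -0.106, "dy": 0.026, "rz": 0.977}, {"dx": -0.103, "dy": 0.035, "rz": 0.977}]
[{"dx": -0.099, "dy": 0.045, "rz": 0.977}, {"dx": -0.094, "dy": 0.055, "rz": 0.977}, {"dx": -0.088, "dy": 0.064, "rz": 0.977}, {"dx": -0.082, "dy": 0.072, "rz": 0.977}, {"dx": -0.075, "dy": 0.079, "rz": 0.977}]
[{"dx": -0.066, "dy": 0.087, "rz": 0.977}, {"dx": -0.057, "dy": 0.092, "rz": 0.977}, {"dx": -0.048, "dy": 0.098, "rz": 0.977}, {"dx": -0.039, "dy": 0.102, "rz": 0.977}, {"dx": -0.028, "dy": 0.105, "rz": 0.977}]
[{"dx": -0.018, "dy": 0.108, "rz": 0.977}, {"dx": -0.007, "dy": 0.109, "rz": 0.977}]
```

Emit:
{"fn": "apply_moves", "kwargs": {
  "motion": [
    {"dx": -0.11,"dy": -0.005,"dz": 0,"rx": 0,"ry": 0,"rz": 0.975,"grip": 0.8},
    {"dx": -0.11,"dy": 0,"dz": 0,"rx": 0,"ry": 0,"rz": 0.975,"grip": 0.8},
    {"dx": -0.11,"dy": 0.015,"dz": 0,"rx": 0,"ry": 0,"rz": 0.975,"grip": 0.8},
    {"dx": -0.105,"dy": 0.025,"dz": 0,"rx": 0,"ry": 0,"rz": 0.975,"grip": 0.8},
    {"dx": -0.105,"dy": 0.035,"dz": 0,"rx": 0,"ry": 0,"rz": 0.975,"grip": 0.8}
  ]
}}

```text
time_s: 19.62
tool_pos: [0.5245, -0.0701, 0.0842]
tool_rot: [-0.827, -3.031, -0.0]
force: [0.2, 0.7, 0.7]
opening: 0.292
finger_force: 29.7
```

Emit:
{"fn": "apply_moves", "kwargs": {
  "motion": [
    {"dx": -0.1,"dy": 0.045,"dz": 0,"rx": 0,"ry": 0,"rz": 0.975,"grip": 0.8},
    {"dx": -0.095,"dy": 0.055,"dz": 0,"rx": 0,"ry": 0,"rz": 0.975,"grip": 0.8},
    {"dx": -0.09,"dy": 0.065,"dz": 0,"rx": 0,"ry": 0,"rz": 0.975,"grip": 0.8},
    {"dx": -0.08,"dy": 0.07,"dz": 0,"rx": 0,"ry": 0,"rz": 0.975,"grip": 0.8},
    {"dx": -0.075,"dy": 0.08,"dz": 0,"rx": 0,"ry": 0,"rz": 0.975,"grip": 0.8}
  ]
}}

```text
time_s: 20.03
tool_pos: [0.5652, -0.0742, 0.084]
tool_rot: [-1.533, -2.742, 0.0]
force: [0.1, 0.6, -0.4]
opening: 0.294
finger_force: 29.7
```

Emit:
{"fn": "apply_moves", "kwargs": {
  "motion": [
    {"dx": -0.065,"dy": 0.085,"dz": 0,"rx": 0,"ry": 0,"rz": 0.975,"grip": 0.8},
    {"dx": -0.055,"dy": 0.09,"dz": 0,"rx": 0,"ry": 0,"rz": 0.975,"grip": 0.8},
    {"dx": -0.05,"dy": 0.1,"dz": 0,"rx": 0,"ry": 0,"rz": 0.975,"grip": 0.8},
    {"dx": -0.04,"dy": 0.1,"dz": 0,"rx": 0,"ry": 0,"rz": 0.975,"grip": 0.8},
    {"dx": -0.03,"dy": 0.105,"dz": 0,"rx": 0,"ry": 0,"rz": 0.975,"grip": 0.8}
  ]
}}

```text
time_s: 20.45
tool_pos: [0.6056, -0.0784, 0.084]
tool_rot: [-2.15, -2.291, 0.0]
force: [0.8, -0.9, -0.1]
opening: 0.293
finger_force: 29.7
```

Emit:
{"fn": "apply_moves", "kwargs": {
  "motion": [
    {"dx": -0.02,"dy": 0.11,"dz": 0,"rx": 0,"ry": 0,"rz": 0.975,"grip": 0.8},
    {"dx": -0.005,"dy": 0.11,"dz": 0,"rx": 0,"ry": 0,"rz": 0.975,"grip": 0.8},
    {"dx": 0,"dy": 0,"dz": 0,"rx": 0,"ry": 0,"rz": 0,"grip": 0.8},
    {"dx": 0,"dy": 0,"dz": 0,"rx": 0,"ry": 0,"rz": 0,"grip": 0.8}
  ]
}}

```text
time_s: 20.78
tool_pos: [0.6217, -0.0797, 0.0838]
tool_rot: [-2.354, -2.08, 0.001]
force: [-0.4, 0.3, -0.8]
opening: 0.293
finger_force: 29.7
```

```bash
python3 plan.py .625 -.080 .022 -.13 0.02 only
```

```text
pos [ 0.6217 -0.0797  0.0838] open 0.293 t 20.78 j7 0.25 n 4
[{"dy": 0.011, "dz": 0.206, "rz": 0.016}, {"dy": 0.011, "dz": 0.206, "rz": 0.016}, {"dy": 0.012, "dz": 0.206, "rz": 0.016}, {"dy": 0.011, "dz": 0.206, "rz": 0.016}]
```

Emit:
{"fn": "apply_moves", "kwargs": {
  "motion": [
    {"dx": 0,"dy": 0.01,"dz": 0.205,"rx": 0,"ry": 0,"rz": 0.01,"grip": 0.8},
    {"dx": 0,"dy": 0.01,"dz": 0.205,"rx": 0,"ry": 0,"rz": 0.01,"grip": 0.8},
    {"dx": 0,"dy": 0.01,"dz": 0.205,"rx": 0,"ry": 0,"rz": 0.01,"grip": 0.8},
    {"dx": 0,"dy": 0.01,"dz": 0.205,"rx": 0,"ry": 0,"rz": 0.01,"grip": 0.8},
    {"dx": 0,"dy": 0,"dz": 0,"rx": 0,"ry": 0,"rz": 0,"grip": 0.8}
  ]
}}

```text
time_s: 21.2
tool_pos: [0.622, -0.0799, 0.0182]
tool_rot: [-2.358, -2.069, 0.008]
force: [0.2, -0.2, -1.1]
opening: 0.295
finger_force: 29.7
```

Emit:
{"fn": "apply_moves", "kwargs": {
  "motion": [
    {"dx": 0,"dy": 0,"dz": 0.04,"rx": 0,"ry": 0,"rz": 0,"grip": 0.8},
    {"dx": 0,"dy": 0,"dz": 0.04,"rx": 0,"ry": 0,"rz": 0,"grip": 0.8},
    {"dx": 0,"dy": 0,"dz": 0.03,"rx": 0,"ry": 0,"rz": 0,"grip": 0.8},
    {"dx": 0,"dy": 0,"dz": 0,"rx": 0,"ry": 0,"rz": 0,"grip": 0.8},
    {"dx": 0,"dy": 0,"dz": 0,"rx": 0,"ry": 0,"rz": 0,"grip": 0.8}
  ]
}}

```text
time_s: 21.62
tool_pos: [0.6254, -0.0803, 0.015]
tool_rot: [2.361, 2.071, 0.001]
force: [0.0, 0.2, -0.9]
opening: 0.291
finger_force: 29.7
```

Emit:
{"fn": "apply_moves", "kwargs": {
  "motion": [
    {"dx": 0,"dy": 0,"dz": 0.02,"rx": 0,"ry": 0,"rz": 0,"grip": 0.8},
    {"dx": 0,"dy": 0,"dz": 0,"rx": 0,"ry": 0,"rz": 0,"grip": 0.8},
    {"dx": 0,"dy": 0,"dz": 0,"rx": 0,"ry": 0,"rz": 0,"grip": 0.8}
  ]
}}

```text
time_s: 21.87
tool_pos: [0.6256, -0.0803, 0.0145]
tool_rot: [2.361, 2.072, 0.002]
force: [-1.9, -0.1, 8.1]
opening: 0.296
finger_force: 30.5
```

Down with 8 N of contact. I'll release, rise, then swing aside to clear the view.

Emit:
{"fn": "apply_moves", "kwargs": {
  "motion": [
    {"dx": 0,"dy": 0,"dz": 0,"rx": 0,"ry": 0,"rz": 0,"grip": 0.5},
    {"dx": 0,"dy": 0,"dz": 0,"rx": 0,"ry": 0,"rz": 0,"grip": 0.4},
    {"dx": 0,"dy": 0,"dz": -0.1,"rx": 0,"ry": 0,"rz": 0,"grip": 0.35},
    {"dx": 0,"dy": 0,"dz": -0.3,"rx": 0,"ry": 0,"rz": 0,"grip": 0.35},
    {"dx": 0,"dy": 0,"dz": -0.5,"rx": 0,"ry": 0,"rz": 0,"grip": 0.3}
  ]
}}

```text
time_s: 22.28
tool_pos: [0.6222, -0.0798, 0.0781]
tool_rot: [-2.358, -2.069, 0.009]
force: [0.5, -0.0, 0.0]
opening: 0.697
finger_force: 0.0
```

Emit:
{"fn": "apply_moves", "kwargs": {
  "motion": [
    {"dx": 0,"dy": 0,"dz": -0.5,"rx": 0,"ry": 0,"rz": 0,"grip": 0.3},
    {"dx": 0,"dy": -0.4,"dz": -0.3,"rx": 0,"ry": 0,"rz": 0,"grip": 0.3},
    {"dx": 0,"dy": -0.5,"dz": -0.2,"rx": 0,"ry": 0,"rz": 0,"grip": 0.3},
    {"dx": 0,"dy": -0.5,"dz": 0,"rx": 0,"ry": 0,"rz": 0,"grip": 0.3},
    {"dx": 0,"dy": -0.4,"dz": 0,"rx": 0,"ry": 0,"rz": 0,"grip": 0.3}
  ]
}}

```text
time_s: 22.7
tool_pos: [0.4892, -0.0625, 0.1567]
tool_rot: [2.362, 2.071, 0.003]
force: [-0.9, -0.1, -0.2]
opening: 0.7
finger_force: 0.0
```

Emit:
{"fn": "apply_moves", "kwargs": {
  "motion": [
    {"dx": 0,"dy": 0,"dz": 0,"rx": 0,"ry": 0,"rz": 0,"grip": 0.3},
    {"dx": 0,"dy": 0,"dz": 0,"rx": 0,"ry": 0,"rz": 0,"grip": 0.3}
  ]
}}

```text
time_s: 22.87
tool_pos: [0.4904, -0.0623, 0.1564]
tool_rot: [-2.361, -2.072, -0.003]
force: [1.0, 0.4, 0.8]
opening: 0.698
finger_force: 0.0
```

Run:
```python
from h import *
for n in("top","scene"):
    i=manip.camera(n);cv2.imwrite(f"pics/{n}9.png",i)
    r=rect(n,i,.026)
    for k in sorted(blobs(brass(r),15,300),key=lambda k:k[0,0,0]):
        c,a,b,t=ang(k);p=w(c)
        if .4<p[0]<.8 and abs(p[1])<.42: print(n,p,"L %.1f W %.1f ang %.3f"%(a,b,t))
i=cv2.imread("pics/top9.png")
cv2.imwrite("pics/ct9.png",cv2.resize(i[120:250,90:375],(798,364),interpolation=2))
print(manip.sense()["finger_force"],manip.sense()["tool_pos"])
```

```text
top [0.4487 0.386 ] L 33.2 W 24.2 ang 0.512
top [0.7264 0.265 ] L 46.2 W 25.3 ang 1.535
top [0.6487 0.2623] L 48.6 W 25.6 ang 1.537
top [0.7205 0.0983] L 60.7 W 26.5 ang 1.541
top [0.642  0.1002] L 62.6 W 25.3 ang 1.554
top [ 0.7013 -0.0879] L 75.9 W 26.2 ang 1.446
top [ 0.6415 -0.2602] L 31.5 W 24.0 ang -1.571
top [ 0.7197 -0.2602] L 29.5 W 25.5 ang -1.571
scene [0.4532 0.382 ] L 32.1 W 18.9 ang 0.569
scene [0.7312 0.2637] L 45.8 W 22.8 ang 1.543
scene [0.6529 0.2607] L 46.6 W 22.4 ang 1.543
scene [0.6471 0.0982] L 62.7 W 24.5 ang 1.557
scene [0.7259 0.0967] L 62.8 W 22.8 ang 1.538
scene [ 0.6238 -0.0812] L 76.8 W 12.5 ang 1.444
scene [ 0.7078 -0.0917] L 76.3 W 18.3 ang 1.425
scene [ 0.6407 -0.2645] L 28.1 W 9.8 ang 1.540
scene [ 0.7265 -0.2645] L 28.0 W 15.7 ang -1.541
0.0 [ 0.4926 -0.0627  0.1563]
```

View pics/ct9.png

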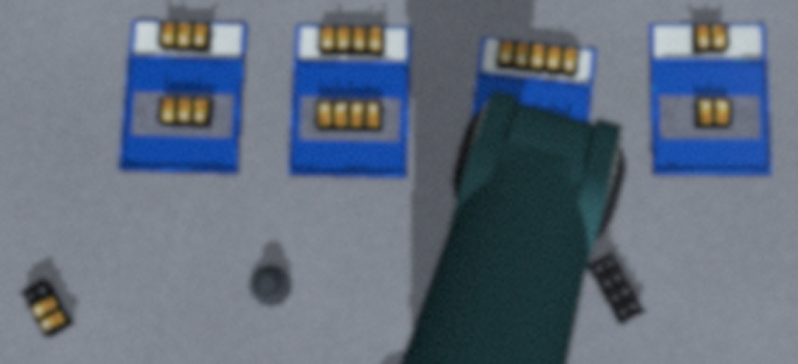

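View pics/scene9.png

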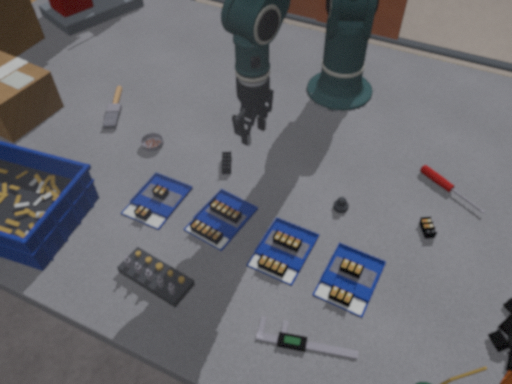

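All four blocks lie on their pads, within about 5 mm of the middle and parallel to the samples. The two unfinished blocks haven't moved ((44,307) and (615,288) in the crop). Handing in.

```bash
python3 -c "
from workcell import manip
print(manip.sign_off())"
```

```text
the job is handed in; nothing more can be done
None
```

All four finished blocks are released on the grey pads of their matching trays, contacts up and within about 5–7 mm of the middle by camera; the two unfinished blocks were left where they lay, and the job was handed in at about 23 s with no verdict returned.

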